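# Cap a square bottle and leave it vented for the drying oven

## Robot

A 6-joint arm with a two-finger parallel gripper is mounted at the origin on a cart in front of the work surface, level with it; the furniture and walls round the work are solid. World frame = base frame: x ahead of the robot, y to its left, z up, the work surface at z = 0. Lengths are in m, angles in degrees, forces in N, time in s.
With the tool pointing down it reaches from about 0.3 to 0.75 m from the base axis. Payload 8.5 kg.
Tool frame: the origin (TCP) lies midway between the tips of the shut fingers; the grasp point (between the pads) lies 19 mm behind it; z points along the fingers, y is the direction in which the jaws open and shut (so a half turn about z gives the same grasp; the last joint's range is limited). The gripper opens to 85 mm and grips with 20 to 120 N. Pads are 22 mm wide; open, the fingers measure 114 mm over their backs; the gripper's body (76 mm by 85 mm) begins 54 mm behind the grasp point. The pads swing forward as they close: fully open they stand 13 mm farther back than shut.
Start: joints at [-89.399, 21.807, 74.336, -0, 83.858, -12.336], TCP at [0.123, -0.536, 0.198] pointing down, gripper open.
Joint ranges: [-178.18, 178.18], [-50.72, 133.34], [12.68, 142.11], [-81.47, 261.47], [9.98, 163.14], [-165.26, 165.26]. Speed limits (degrees/s): [136.94, 136.94, 180, 180, 180, 180].

## Interface

Orientations are given as a 3x3 rotation matrix whose columns are the frame's x, y, z axes.
In Python, from rig import env, eyes, close_job gives the robot as it stands.
- The arm moves only by the tool jog_arm, never from a script. Its argument "deltas" is one flat list of numbers, 7 for each row, row after row: the shift along the tool's x, y, z in units of 0.75 m (1.0 is 0.75 m), then the turn, a rotation vector about the tool's x, y, z in units of 180 degrees (1.0 is 180 degrees), then the gripper command: -1 is fully open, 1 is shut, values between are in proportion. In form: [dx, dy, dz, ax, ay, az, fingers, dx, dy, dz, ax, ay, az, fingers, ...]. A call has 1 to 12 rows; each row is the pose to reach, as a shift and turn from the pose commanded when the call began, along the tool's axes at that moment, turning the shorter way round; what a row does not reach only later rows make up. A row lasts 1/12 s, in which the tool goes at most 41.7 mm and 7.16 degrees, less where a joint would pass 70% of its speed; a pose out of reach is approached as far as the arm can. A call with a number of a shift or a turn outside -1 to 1 is refused whole. A call with a gripper value outside its range is refused whole. The fingers move at their own pace and stop on an object; "grip_force" is the grip in N (left out, the last holds). Time passes only in rows, so rows that repeat a pose let the fingers close. It gives the time, the measured TCP pose, the force and the opening at its end, in the units of the state.
- env.observe(): the state, without advancing time (a new reading comes with each control period).
- eyes.get_image(name): name is "scene" or "top" or "wrist"; returns the picture (480x640x3 uint8, red, green, blue); there is no depth.
- eyes.camera_params(name): a dict with "intrinsics" (3x3 intrinsics, pixels), "k1" (the pictures are not rectified: a ray, as slopes to the right and down, at radius r is drawn at 1 + k1 r^2 times it, then the intrinsics apply), "R" (3x3) and "t" (3): a world point X has camera coordinates R X + t; the wrist camera has in their place "mount" (4x4, takes a point from camera to tool coordinates, whose origin is the TCP and whose axes are the flange's). Camera axes: x right, y down, z forward; pixel columns grow to the right and rows downward; lengths in m; the calibration is good to about 2 mm. A picture is of the moment at which its call begins: read the wrist's pose just before it. camera_params takes no time and is no camera call.
- close_job(): hands the job in, once; it reports no verdict.
The state is a dict: "time_s": time; "q": joint angles; "qvel": joint speeds; "joint_efforts": joint torques, N m; "position": TCP position; "tool_rot": TCP orientation; "ft_force": force on the tool from outside, world axes, zero at the start; "wrist_torque": the same for the moment, N m; "grip_width": finger opening in m.
Only numpy, scipy, OpenCV 4.12 (cv2) and the standard library are available. Lean on these libraries where they do the work, as an engineer would, in place of code of your own. Each camera call takes 0.05 s, during which the arm holds its last target.

## Task

The square wide-mouth bottle goes into the drying oven next, so its cap must be just loose enough to vent. First stand the bottle upright in the square pocket of the metal capping block, right down on the pocket floor, so that it cannot turn; then screw its cap down clockwise until it bottoms out, and back it off a quarter turn. Finish while still holding the cap firmly at that setting, because a colleague will tape it while you hold it, and leave everything else on the bench where it is.

Things in the scene. Friction and masses are not known exactly. Their poses are not given: they have to be found in the camera images.
- bottle: milky white square wide-mouth plastic bottle, loose, 54 x 54 mm, 0.26 kg with its grey cap. Origin: centre of its underside; z up, x and y square to the flats. Sides flat from 7 to 60 mm up, then a shoulder and a round collar (48 mm wide) up to 80 mm; the foot tapers in by 4 mm a side. Starts upright at any yaw; any side may face any side of the pocket. A grey tick on the shoulder marks +x.
- screw_cap: the bottle's ribbed grey cap, 50 mm diameter, 26 mm high, already started on the thread and captive on it. Origin: on the bottle's axis at the cap's underside, 80 mm above the bottle's underside when fully down; it rises 8 mm per turn unscrewed (starts 2.5 to 4.3 mm up). This frame follows the rise, not the turning. Can be gripped at any yaw, from above, about mid height.
- cap_turn (a joint): turn of the cap on the bottle, rad: 0 = bottomed out (hard stop; the white line on its top points to the bottle's tick), growing as it is unscrewed (counter-clockwise from above), so pi/2 = backed off a quarter turn. Starts at 2.0 to 3.4; friction about 0.08 N m, stays where it is left; thread ends at 4.4.
- capping_block: heavy aluminium block fixed to the bench, 84 x 84 mm, 36 high, with a square pocket in its middle, 57 x 57 mm and 28 deep, square to its x and y axes. Origin: centre of its underside; the pocket floor is 8 mm above it. Obstacles near the work: the oven's front at x = 0.61 m, its handle out to 0.58 (y -0.30 to -0.25, 150 to 300 mm up); sieve unit at x > 0.51, y > 0.11, 320 mm high (hopper to 480).
- mortar_prism: bystander: grey mortar prism lying behind the work, 40 x 160 x 40 mm, origin centre of its underside
- jar_tall: bystander: clear round screw jar, 68 mm across, 104 mm high, origin centre of its underside
- jar_short: bystander: clear round screw jar, 62 mm across, 94 mm high, origin centre of its underside
- small_square_bottle: bystander: milky square bottle with a narrow black cap, 56 x 56 x 115 mm, on the left of the bench, origin centre of its underside
There are look-alikes about, which are no part of the job. Leave any turquoise look-alike of the bottle alone.

How it is judged (in metres and radians):
On the way, in this order (a step that is already met when the one before it is completed fails the run):
1. the bottle stands upright on the floor of the pocket (horizontal distance between bottle and capping_block below 0.005 m and z of bottle in the frame of capping_block below 0.011 m and angle between bottle's own z axis and vertical below 0.08 rad), for 0.2 s.
2. the cap is bottomed out with the bottle in the pocket (all of step 1 and value of joint cap_turn below 0.1 rad), for 0.1 s.
At the end, for the whole second after the job is handed in: the bottle stands upright (within 0.08 rad) on the pocket floor (within 3 mm), centred within 5 mm; the cap is a quarter turn back from its stop (1.22 to 1.92 rad, i.e. within 20 degrees), is not turning, and the fingers still hold it (contact force over 2 N) (all of step 1 and value of joint cap_turn between 1.22 and 1.92 rad and velocity of joint cap_turn between -0.1 and 0.1 rad/s and contact force between the fingers and screw_cap above 2 N); the arm keeps its last pose, push and grip.
It fails at once if another thing on the bench is shifted by more than 30 mm (distance of any of mortar_prism, jar_tall, jar_short, small_square_bottle from where it was at the start of the episode above 0.03 m).
It also fails if it takes over 61 s, if anything falls off the work surface, if the arm or the gripper's body presses on something with over 40 N, if the wrist force passes 120 N, or if a joint passes its speed limit or range.

## Working session

There is one attempt and no reset: what is moved stays moved. The work goes in short steps, Python scripts to look and compute and a tool call to move; the robot and the scene stay as the last step left them, time stands still between calls to the robot, and variables do not carry over. Pictures are saved under pics/ and viewed, and the job is handed in when it is done.

Besides the shell and the picture viewer there is one more tool, called as name(argument=value, ...) on one line, values as JSON. jog_arm: Moves the arm, as the interface text tells. Its arguments: {"type":"object","properties":{"deltas":{"type":"array"},"grip_force":{"type":"number"}},"required":["deltas"]}

```bash
ls; mkdir -p pics
python3 - <<'E'
from rig import env,eyes
import cv2,numpy as np
np.set_printoptions(precision=4,suppress=True)
s=env.observe();print(s)
for n in ["scene","top","wrist"]:
    cv2.imwrite(f"pics/{n}0.png",eyes.get_image(n)[:,:,::-1])
    print(n,eyes.camera_params(n))
E
```

```text
pics
{'time_s': 0.0, 'q': array([-89.3974,  21.8404,  74.386 ,  -0.0002,  83.857 , -12.335 ]), 'qvel': array([ 0.0038, -0.0567, -0.0711, -0.109 ,  0.0074,  0.0267]), 'joint_efforts': array([  0.0001, -44.846 , -23.1279,  -0.0002,   0.0049,   0.    ]), 'position': array([ 0.1231, -0.5357,  0.1974]), 'tool_rot': array([[ 0.9746,  0.2239, -0.    ],
       [ 0.2239, -0.9746,  0.0015],
       [ 0.0003, -0.0014, -1.    ]]), 'ft_force': array([-0.448 ,  0.2325,  0.3356]), 'wrist_torque': array([-0.0131,  0.0086, -0.0195]), 'grip_width': 0.08549124090149159}
scene {'intrinsics': array([[446.7225,   0.    , 324.2068],
       [  0.    , 446.7225, 243.0454],
       [  0.    ,   0.    ,   1.    ]]), 'k1': -0.060853569503504075, 'R': array([[-0.8889, -0.4579, -0.0089],
       [-0.3495,  0.6908, -0.6329],
       [ 0.296 , -0.5595, -0.7742]]), 't': array([0.4488, 0.3576, 1.0588])}
top {'intrinsics': array([[511.9988,   0.    , 316.7036],
       [  0.    , 511.9988, 236.9019],
       [  0.    ,   0.    ,   1.    ]]), 'k1': -0.08543000634005442, 'R': array([[ 0.0286, -0.9993,  0.0223],
       [-0.9861, -0.0319, -0.163 ],
       [ 0.1636, -0.0173, -0.9864]]), 't': array([-0.1686,  0.5808,  1.3651])}
wrist {'intrinsics': array([[387.2804,   0.    , 314.4021],
       [  0.    , 387.2804, 236.0562],
       [  0.    ,   0.    ,   1.    ]]), 'k1': -0.08125529403556932, 'mount': array([[ 0.0008, -0.9503, -0.3112,  0.0792],
       [ 1.    ,  0.0006,  0.0009, -0.0006],
       [-0.0006, -0.3112,  0.9503, -0.1753],
       [ 0.    ,  0.    ,  0.    ,  1.    ]])}
```

View pics/scene0.png

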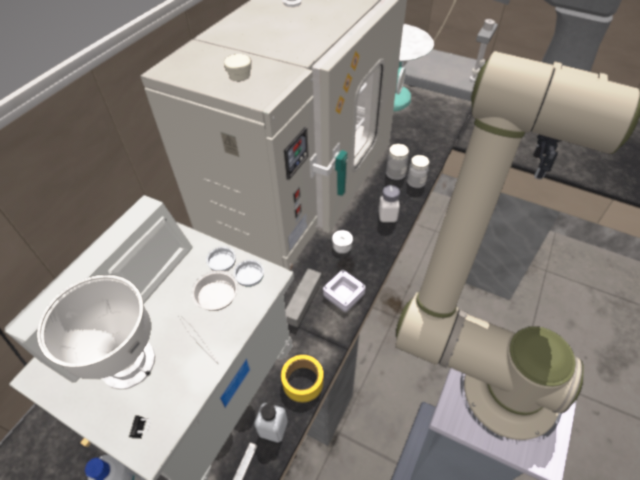

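View pics/top0.png

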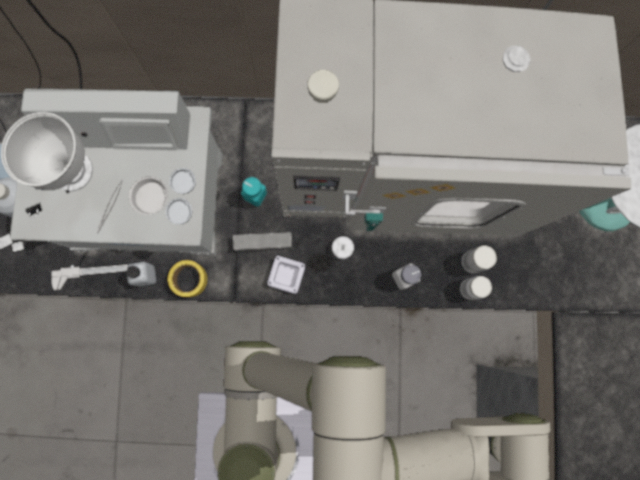

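View pics/wrist0.png

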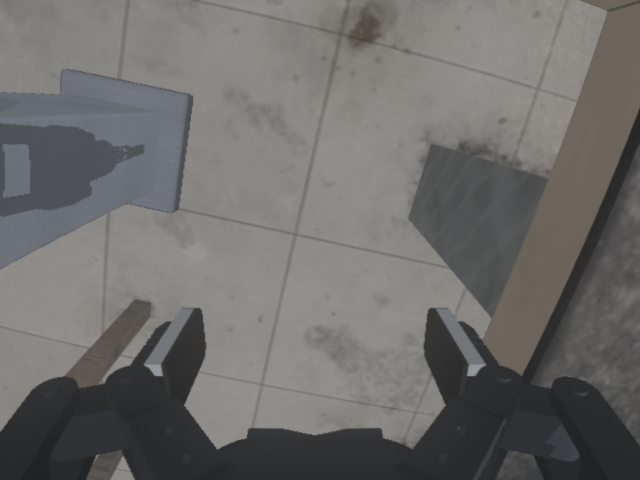

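```bash
cat > h.py <<'E'
import numpy as np,cv2
from rig import env,eyes
np.set_printoptions(precision=4,suppress=True)
def cam(n,s=None):
    p=eyes.camera_params(n)
    if n=="wrist":
        s=s or env.observe()
        M=p["mount"];R=s["tool_rot"]@M[:3,:3];c=s["tool_rot"]@M[:3,3]+s["position"]
        return p["intrinsics"],p["k1"],R.T,-R.T@c
    return p["intrinsics"],p["k1"],p["R"],p["t"]
def proj(C,X):
    K,k1,R,t=C;X=np.atleast_2d(X)
    d=np.array([k1,0,0,0,0.])
    return cv2.projectPoints(X.astype(float),cv2.Rodrigues(R)[0],t,K,d)[0].reshape(-1,2)
def unproj(C,px,z):
    K,k1,R,t=C
    px=np.atleast_2d(np.array(px,float))
    u=cv2.undistortPoints(px.reshape(-1,1,2),K,np.array([k1,0,0,0,0.])).reshape(-1,2)
    d=np.c_[u,np.ones(len(u))]@R
    c=-R.T@t
    return c+d*((z-c[2])/d[:,2])[:,None]
def snap(n,f):
    s=env.observe();im=eyes.get_image(n)[:,:,::-1].copy()
    cv2.imwrite(f"pics/{f}.png",im);return s,im
E
python3 - <<'E'
from h import *
a=cv2.imread("pics/top0.png");b=cv2.imread("pics/scene0.png")
c1=cv2.resize(a[225:325,225:505],None,fx=2.85,fy=2.85,interpolation=3)
c2=cv2.resize(b[140:320,270:450],None,fx=3,fy=3,interpolation=3)
cv2.imwrite("pics/c1.png",c1);cv2.imwrite("pics/c2.png",c2)
T=cam("top");S=cam("scene")
print(unproj(T,[[409,271]],0.108),unproj(T,[[404,285]],0.03),unproj(T,[[286.5,274]],0.036),unproj(S,[[391,191]],0.108))
E
```

```text
[[ 0.4927 -0.3957  0.108 ]] [[ 0.4614 -0.3975  0.03  ]] [[ 0.4817 -0.0708  0.036 ]] [[ 0.484  -0.4007  0.108 ]]
```

View pics/c1.png

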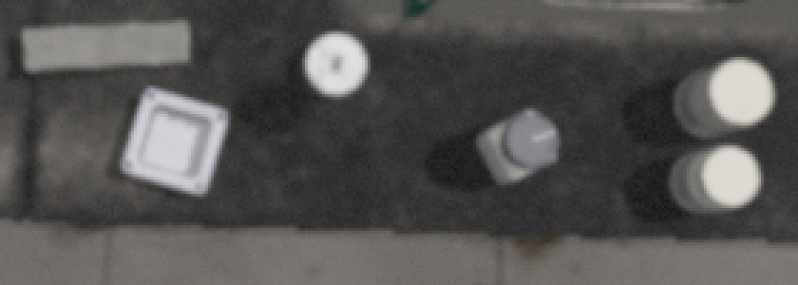

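View pics/c2.png

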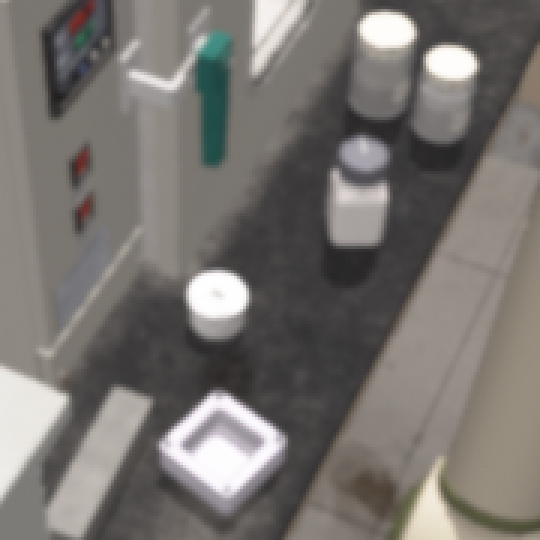

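```bash
cat >> h.py <<'E'
from scipy.spatial.transform import Rotation as Ro
def down(yaw):
    a=np.radians(yaw);return np.array([[np.cos(a),np.sin(a),0],[np.sin(a),-np.cos(a),0],[0,0,-1.]])
def yaw(R): return np.degrees(np.arctan2(R[1,0],R[0,0]))
def mv(p,y,s=None):
    s=s or env.observe()
    R=s["tool_rot"];d=R.T@(np.array(p)-s["position"])/0.75
    r=Ro.from_matrix(R.T@down(y)).as_rotvec()/np.pi
    print("mv",d.round(4),r.round(4),"rows",np.linalg.norm(d)*.75/.0417,np.linalg.norm(r)*180/7.16)
E
python3 - <<'E'
from h import *
mv([0.455,-0.40,0.25],171)
T=cam("top");print(unproj(T,[[479,258],[476,287]],0.1),unproj(T,[[342,247]],0.05))
E
```

```text
mv [ 0.4718 -0.0774 -0.0697] [-0.     -0.0005 -0.8781] rows 8.6903729047898 22.075743506485075
[[ 0.5339 -0.5877  0.1   ]
 [ 0.4558 -0.5779  0.1   ]] [[ 0.5596 -0.2213  0.05  ]]
```

jog_arm(deltas=[0.472,-0.077,-0.07,0,0,-0.878,-1,0.472,-0.077,-0.07,0,0,-0.878,-1,0.472,-0.077,-0.07,0,0,-0.878,-1,0.472,-0.077,-0.07,0,0,-0.878,-1,0.472,-0.077,-0.07,0,0,-0.878,-1,0.472,-0.077,-0.07,0,0,-0.878,-1,0.472,-0.077,-0.07,0,0,-0.878,-1,0.472,-0.077,-0.07,0,0,-0.878,-1,0.472,-0.077,-0.07,0,0,-0.878,-1,0.472,-0.077,-0.07,0,0,-0.878,-1,0.472,-0.077,-0.07,0,0,-0.878,-1,0.472,-0.077,-0.07,0,0,-0.878,-1])

```text
time_s: 1.15
position: [0.4558, -0.3999, 0.25]
tool_rot: [[-0.162, 0.987, -0.001], [0.987, 0.162, 0.001], [0.001, -0.001, -1.0]]
ft_force: [0.8, -0.8, -1.0]
grip_width: 0.0859
```

Run:
```python
from h import *
s=env.observe();print(s["q"],s["position"],yaw(s["tool_rot"]))
mv([0.455,-0.40,0.25],171)
```

```text
[-52.4368  26.1346  58.7752  -0.0044  95.1428 -61.7479] [ 0.4558 -0.3999  0.25  ] 99.3107338846058
mv [ 0.0001 -0.001   0.    ] [ 0.     -0.0003 -0.3983] rows 0.018732535111444737 10.012468134471987
```

jog_arm(deltas=[0,0,0,0,0,-0.398,-1,0,0,0,0,0,-0.398,-1,0,0,0,0,0,-0.398,-1,0,0,0,0,0,-0.398,-1,0,0,0,0,0,-0.398,-1,0,0,0,0,0,-0.398,-1,0,0,0,0,0,-0.398,-1,0,0,0,0,0,-0.398,-1,0,0,0,0,0,-0.398,-1,0,0,0,0,0,-0.398,-1,0,0,0,0,0,-0.398,-1,0,0,0,0,0,-0.398,-1])

```text
time_s: 2.15
position: [0.4552, -0.4004, 0.2503]
tool_rot: [[-0.986, 0.168, -0.0], [0.168, 0.986, 0.0], [0.0, 0.0, -1.0]]
ft_force: [-0.5, -0.9, -0.1]
grip_width: 0.0855
```

Run:
```python
from h import *
s,im=snap("wrist","w1");print(s["q"],s["position"],yaw(s["tool_rot"]),s["time_s"])
import pickle;pickle.dump(s,open("w1.pkl","wb"))
```

```text
[ -52.5147   26.1044   58.7877    0.0015   95.141  -132.8211] [ 0.4552 -0.4004  0.2503] 170.3064906516193 2.15
```

View pics/w1.png

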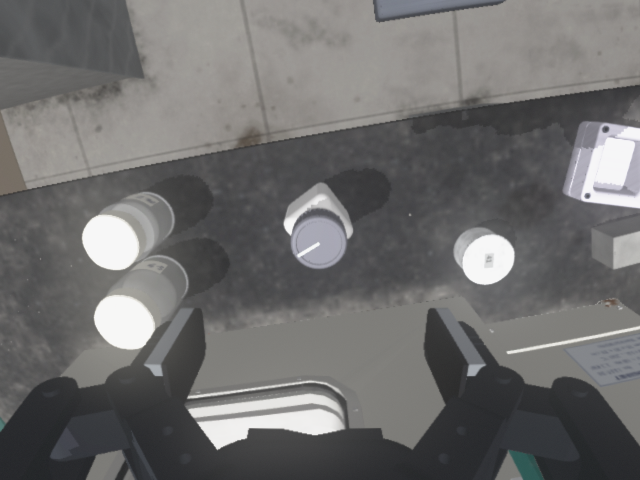

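Run:
```python
from h import *
im=cv2.imread("pics/w1.png")
cv2.imwrite("pics/w1c.png",cv2.resize(im[170:290,260:380],None,fx=5,fy=5,interpolation=2))
```

```text
(no output)
```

View pics/w1c.png

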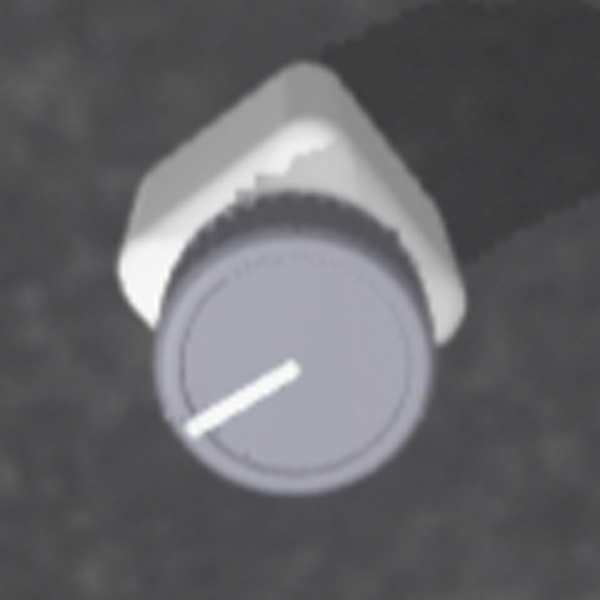

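```bash
cat >> h.py <<'E'
def rsq(c,yw,h,r,z):
    t=np.radians(np.arange(0,360,3.));p=[]
    for a in t:
        d=np.array([np.cos(a),np.sin(a)]);p.append(np.sign(d)*(np.abs(np.sign(d))*(h-r))+r*d)
    p=np.array(p);a=np.radians(yw);p=p@np.array([[np.cos(a),np.sin(a)],[-np.sin(a),np.cos(a)]])+np.array(c)
    return np.c_[p,np.full(len(p),z)]
def draw(im,C,P,col,k,o):
    q=((proj(C,P)-o+.5)*k-.5).round().astype(int);cv2.polylines(im,[q.reshape(-1,1,2)],True,col,1)
E
python3 - <<'E'
from h import *
import pickle
s=pickle.load(open("w1.pkl","rb"));C=cam("wrist",s)
im=cv2.imread("pics/w1.png")
c=unproj(C,[[318.8,241.8]],0.1094)[0];print(c)
# line direction & tick
L=unproj(C,[[260+297/5,170+367/5],[260+188/5,170+430/5]],0.1094);v=L[1]-L[0];print("line yaw",np.degrees(np.arctan2(v[1],v[0])))
o=np.array([260,170]);tiles=[]
for yw in [20,26,32,38,44,50]:
    I=cv2.resize(im[170:290,260:380],None,fx=2.2,fy=2.2,interpolation=2)
    for z,col in ((.06,(0,0,255)),(.007,(0,255,0))): draw(I,C,rsq(c[:2],yw,.027,.006,z),col,2.2,o)
    t=np.radians(np.arange(0,360,6))
    draw(I,C,np.c_[c[0]+.025*np.cos(t),c[1]+.025*np.sin(t),t*0+.1094],(255,0,0),2.2,o)
    cv2.putText(I,str(yw),(5,20),0,.6,(0,255,255));tiles.append(I)
cv2.imwrite("pics/fit1.png",np.vstack([np.hstack(tiles[:3]),np.hstack(tiles[3:])]))
E
```

```text
[ 0.4834 -0.4011  0.1094]
line yaw -68.10965649528676
```

View pics/fit1.png

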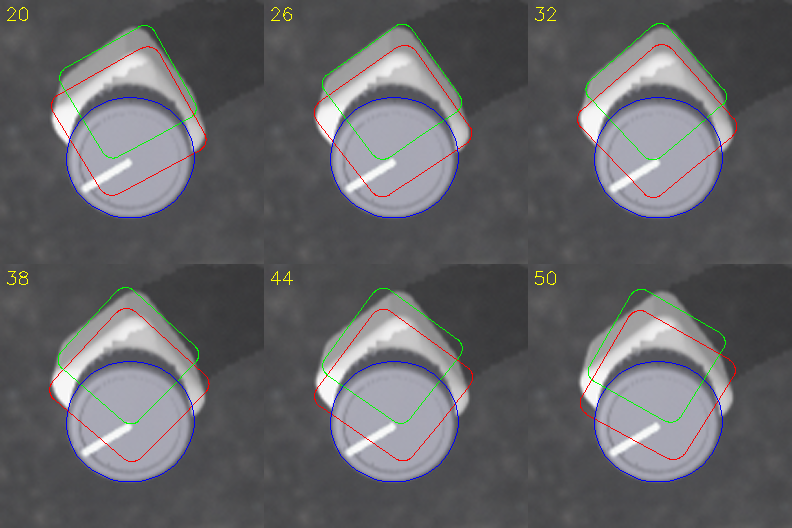

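Run:
```python
from h import *
mv([0.454,-0.071,0.25],170.3)
```

```text
mv [0.0756 0.4327 0.0006] [ 0.0001 -0.0001 -0.    ] rows 7.899826142665621 0.003766657289896033
```

jog_arm(deltas=[0.0756,0.433,0,0,0,0,-1,0.0756,0.433,0,0,0,0,-1,0.0756,0.433,0,0,0,0,-1,0.0756,0.433,0,0,0,0,-1,0.0756,0.433,0,0,0,0,-1,0.0756,0.433,0,0,0,0,-1,0.0756,0.433,0,0,0,0,-1,0.0756,0.433,0,0,0,0,-1,0.0756,0.433,0,0,0,0,-1,0.0756,0.433,0,0,0,0,-1,0.0756,0.433,0,0,0,0,-1,0.0756,0.433,0,0,0,0,-1])

```text
time_s: 3.2
position: [0.4529, -0.0719, 0.2504]
tool_rot: [[-0.986, 0.167, -0.0], [0.167, 0.986, -0.0], [0.0, -0.0, -1.0]]
ft_force: [-0.3, -0.0, -1.3]
grip_width: 0.0852
```

Run:
```python
from h import *
s,im=snap("wrist","w2");print(s["q"],s["position"],yaw(s["tool_rot"]),s["time_s"])
import pickle;pickle.dump(s,open("w2.pkl","wb"))
C=cam("wrist",s);print(proj(C,[0.4817,-0.0708,.036]))
```

```text
[ -23.8538   10.4      81.9287   -0.0134   87.678  -104.2283] [ 0.4529 -0.0719  0.2504] 170.37502883275647 3.2
[[319.9061 219.0844]]
```

View pics/w2.png

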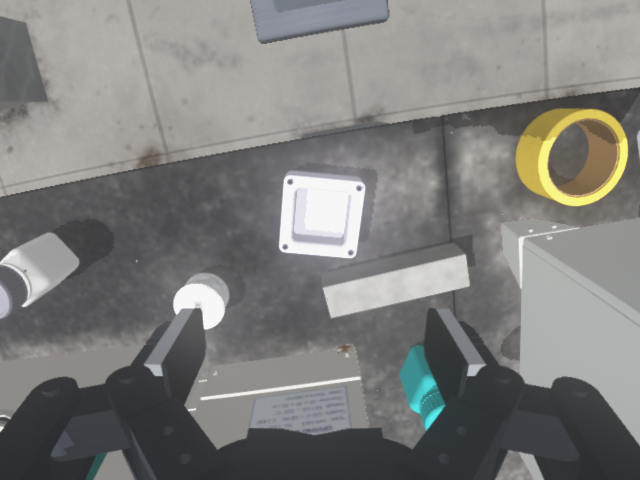

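Run:
```python
from h import *
import pickle
s=pickle.load(open("w2.pkl","rb"));C=cam("wrist",s)
im=cv2.imread("pics/w2.png")
g=cv2.cvtColor(im,cv2.COLOR_BGR2GRAY).astype(float)
# dark hole centroids
P=[]
for u,v in [(290,181),(355,188),(285,247),(350,253)]:
    w=g[v-5:v+6,u-5:u+6];m=np.clip(190-w,0,None);m[w>190]=0
    yy,xx=np.mgrid[v-5:v+6,u-5:u+6];P.append([(m*xx).sum()/m.sum(),(m*yy).sum()/m.sum()])
P=np.array(P);X=unproj(C,P,.036);print(P,X[:,:2],X.mean(0))
for i,j in ((0,1),(2,3),(0,2),(1,3)):
    d=X[j]-X[i];print(np.linalg.norm(d),np.degrees(np.arctan2(d[1],d[0])))
o=np.array([270,160]);k=6
I=cv2.resize(im[160:270,270:380],None,fx=k,fy=k,interpolation=2)
c=X.mean(0)[:2];d=X[3]-X[1]+X[2]-X[0];yw=np.degrees(np.arctan2(d[1],d[0]));print(c,yw)
for h,z,col in ((.042,.036,(0,0,255)),(.0285,.036,(0,160,0)),(.042,0,(255,0,0)),(.0285,.008,(255,0,255))): draw(I,C,rsq(c,yw,h,.0005,z),col,k,o)
cv2.imwrite("pics/fit2.png",I[:600,:])
J=cv2.resize(im[220:325,0:90],None,fx=5,fy=5,interpolation=2);cv2.imwrite("pics/b2.png",J)
```

```text
[[289.6146 181.3518]
 [358.5159 188.0064]
 [283.6692 247.9571]
 [350.8887 254.5177]] [[ 0.4374 -0.0946]
 [ 0.4558 -0.0266]
 [ 0.5069 -0.1142]
 [ 0.5263 -0.0443]] [ 0.4816 -0.07    0.036 ]
0.07044361549151001 74.88908047207411
0.07255881866392672 74.49830872658738
0.07218847984153892 -15.747112510825083
0.07269073619930655 -14.076747230536744
[ 0.4816 -0.07  ] -14.9090343173049
```

View pics/fit2.png

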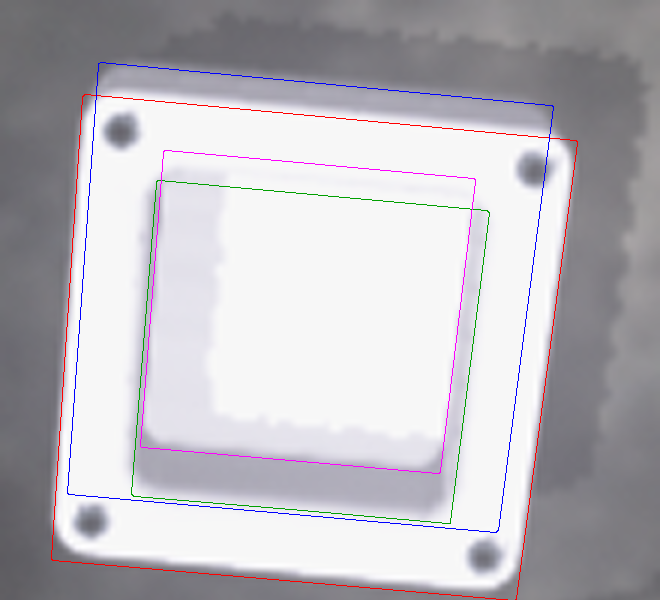

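View pics/b2.png

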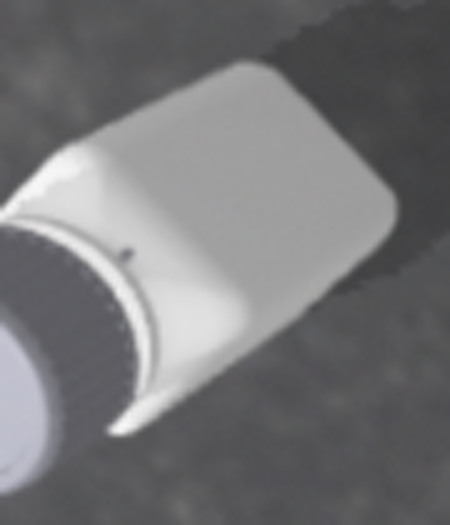

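Run:
```python
from h import *
import pickle
s=pickle.load(open("w2.pkl","rb"));C=cam("wrist",s)
im=cv2.imread("pics/w2.png")
def rect(c,yw,z,h=.05,n=500):
    t=(np.arange(n)+.5)/n*2*h-h
    X,Y=np.meshgrid(t,-t);a=np.radians(yw)
    W=np.c_[(c[0]+np.cos(a)*X-np.sin(a)*Y).ravel(),(c[1]+np.sin(a)*X+np.cos(a)*Y).ravel(),np.full(n*n,z)]
    m=proj(C,W).astype(np.float32).reshape(n,n,2)
    return cv2.remap(im,m,None,cv2.INTER_CUBIC)
c=[.4816,-.07];yw=-14.9
I=rect(c,yw,.036);g=cv2.GaussianBlur(I[:,:,1],(5,5),0).astype(float)
# scan profiles: outer edges along x and y (px=0.2mm)
def edge(p,lo,hi,thr):
    seg=p[lo:hi]-thr;i=np.where(np.sign(seg[:-1])*np.sign(seg[1:])<0)[0]
    return [round((lo+k+seg[k]/(seg[k]-seg[k+1])-249.5)*.2,2) for k in i]
for off in (-36,-30,-20,0,20,30,36):
    r=int(249.5-off/.2)
    print("y",off,"x edges",edge(g[r],5,80,205),edge(g[r],420,495,205), "| x",off,"y edges",[-e for e in edge(g[:,int(249.5+off/.2)],5,80,205)],[-e for e in edge(g[:,int(249.5+off/.2)],420,495,205)])
for off in (-20,-10,0,10,20):
    r=int(249.5-off/.2);print("row",off,g[r][95:120:3].round(),g[r][380:405:3].round());q=int(249.5+off/.2);print(" col",off,g[95:120:3,q].round(),g[380:405:3,q].round())
cv2.imwrite("pics/rect2.png",I)
```

```text
y -36 x edges [np.float64(-39.27)] [np.float64(37.2), np.float64(39.94)] | x -36 y edges [np.float64(41.45), np.float64(38.46)] [np.float64(-38.21), np.float64(-41.39)]
y -30 x edges [np.float64(-43.2)] [np.float64(40.26)] | x -30 y edges [np.float64(41.45)] [np.float64(-41.61)]
y -20 x edges [np.float64(-43.2)] [np.float64(40.39)] | x -20 y edges [np.float64(41.46)] [np.float64(-41.48)]
y 0 x edges [np.float64(-43.21)] [np.float64(40.13)] | x 0 y edges [np.float64(41.42)] [np.float64(-41.69)]
y 20 x edges [np.float64(-43.17)] [np.float64(40.31)] | x 20 y edges [] [np.float64(-41.71)]
y 30 x edges [np.float64(-43.08)] [np.float64(40.44)] | x 30 y edges [np.float64(41.42)] [np.float64(-41.74)]
y 36 x edges [np.float64(-42.96)] [np.float64(37.19), np.float64(40.04)] | x 36 y edges [np.float64(40.95), np.float64(38.03)] [np.float64(-41.08)]
row -20 [234. 228. 225. 226. 226. 227. 227. 227. 228.] [178. 193. 208. 220. 226. 233. 239. 244. 246.]
 col -20 [247. 245. 244. 238. 231. 223. 218. 214. 222.] [226. 214. 195. 180. 180. 196. 216. 228. 239.]
row -10 [243. 245. 247. 247. 247. 247. 247. 247. 247.] [180. 193. 208. 223. 232. 239. 243. 246. 246.]
 col -10 [247. 247. 245. 239. 231. 223. 214. 209. 215.] [229. 220. 195. 179. 185. 201. 218. 228. 236.]
row 0 [242. 245. 247. 247. 247. 247. 247. 247. 247.] [185. 195. 209. 223. 234. 241. 244. 246. 247.]
 col 0 [247. 246. 242. 237. 227. 218. 210. 207. 212.] [230. 229. 207. 184. 184. 201. 218. 233. 241.]
row 10 [241. 243. 246. 248. 247. 247. 247. 247. 247.] [187. 198. 212. 224. 235. 241. 245. 246. 247.]
 col 10 [247. 246. 241. 234. 222. 210. 203. 204. 209.] [225. 223. 213. 194. 191. 206. 223. 236. 243.]
row 20 [240. 244. 246. 247. 247. 247. 247. 247. 247.] [189. 200. 215. 226. 235. 241. 245. 246. 247.]
 col 20 [246. 244. 238. 229. 215. 205. 203. 197. 183.] [167. 167. 167. 174. 187. 205. 224. 236. 244.]
```

View pics/rect2.png

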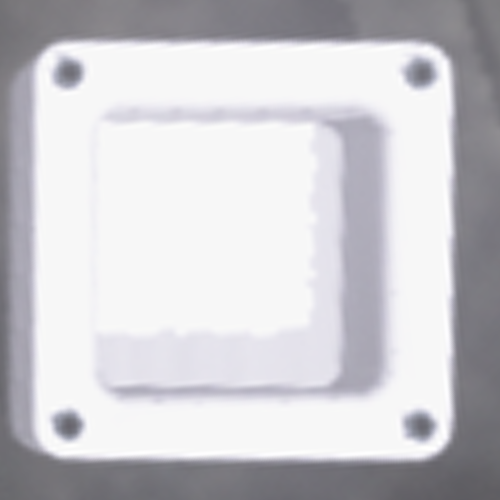

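Run:
```python
from h import *
import pickle
s=pickle.load(open("w2.pkl","rb"));C=cam("wrist",s)
for q in ([[280,80],[388,187]],):
    X=unproj(C,np.array(q)/5+[0,220]-.4,.003);d=X[1]-X[0];print("bottom edge",np.degrees(np.arctan2(d[1],d[0]))%90,X)
s=pickle.load(open("w1.pkl","rb"));C=cam("wrist",s);im=cv2.imread("pics/w1.png")
c=unproj(C,[[318.8,241.8]],0.1099)[0][:2];print(c)
o=np.array([275,175]);tiles=[]
for yw in [22,24,26,28,30,32]:
    k=3.3
    I=cv2.resize(im[175:265,275:355],None,fx=k,fy=k,interpolation=2)
    for h,z,col in ((.027,.06,(0,0,255)),(.027,.007,(0,255,0)),(.023,.0,(255,0,0))): draw(I,C,rsq(c[:2],yw,h,.006,z),col,k,o)
    cv2.putText(I,str(yw),(5,20),0,.6,(0,255,255));tiles.append(I)
cv2.imwrite("pics/fit3.png",np.vstack([np.hstack(tiles[:3]),np.hstack(tiles[3:])]))
```

```text
bottom edge 29.817747074546464 [[ 0.4578 -0.3865  0.003 ]
 [ 0.4884 -0.3689  0.003 ]]
[ 0.4833 -0.4011]
```

View pics/fit3.png

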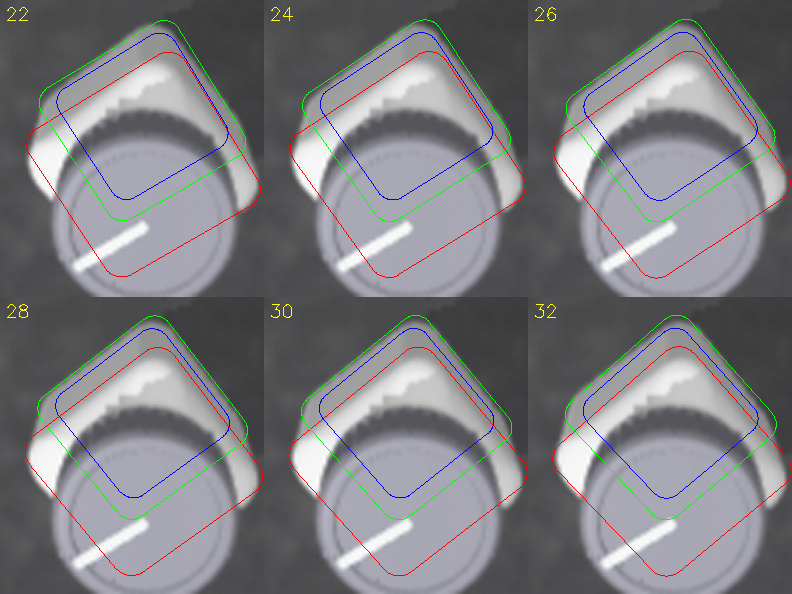

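Run:
```python
from h import *
mv([0.4833,-0.4011,0.18],170.3)
mv([0.4833,-0.4011,0.074],170.3)
```

```text
mv [-0.1134 -0.4259  0.0938] [-0.     -0.0001  0.0004] rows 8.10425238249564 0.009914325891234583
mv [-0.1135 -0.4259  0.2352] [-0.     -0.0001  0.0004] rows 8.984353823673343 0.009914325891234583
```

jog_arm(deltas=[-0.1134,-0.426,0.0938,0,0,0,-1,-0.1134,-0.426,0.0938,0,0,0,-1,-0.1134,-0.426,0.0938,0,0,0,-1,-0.1134,-0.426,0.0938,0,0,0,-1,-0.1134,-0.426,0.0938,0,0,0,-1,-0.1134,-0.426,0.0938,0,0,0,-1,-0.1134,-0.426,0.0938,0,0,0,-1,-0.1134,-0.426,0.0938,0,0,0,-1,-0.1134,-0.426,0.0938,0,0,0,-1,-0.1134,-0.426,0.0938,0,0,0,-1,-0.1134,-0.426,0.0938,0,0,0,-1,-0.1134,-0.426,0.0938,0,0,0,-1])

```text
time_s: 4.25
position: [0.484, -0.3993, 0.1807]
tool_rot: [[-0.986, 0.165, 0.0], [0.165, 0.986, -0.0], [-0.0, -0.0, -1.0]]
ft_force: [-0.5, 0.5, -0.5]
grip_width: 0.0854
```

Run:
```python
from h import *
s,im=snap("wrist","w3");print(s["q"],s["position"],yaw(s["tool_rot"]),s["time_s"])
C=cam("wrist",s);I=im.copy()
t=np.radians(np.arange(0,360,6));c=[.4833,-.4011]
draw(I,C,np.c_[c[0]+.025*np.cos(t),c[1]+.025*np.sin(t),t*0+.1099],(0,0,255),1,np.zeros(2))
cv2.imwrite("pics/w3o.png",I)
mv([0.4833,-0.4011,0.074],170.3)
```

```text
[ -50.3258   30.3732   62.7538    0.0106   86.8546 -130.8452] [ 0.484  -0.3993  0.1807] 170.51881685042198 4.25
mv [ 0.0008 -0.0028  0.1427] [-0.0001  0.0002  0.0014] rows 2.5661990692603176 0.035977733373111075
```

View pics/w3o.png

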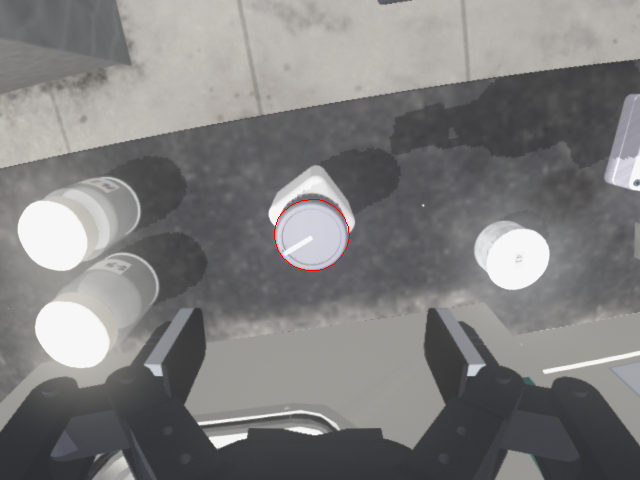

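jog_arm(deltas=[0,-0.002,0.05,0,0,0,-1,0,-0.002,0.1,0,0,0,-1,0,-0.002,0.142,0,0,0,-1,0,-0.002,0.142,0,0,0,-1,0,-0.002,0.142,0,0,0,-1,0,-0.002,0.142,0,0,0,-1])

```text
time_s: 4.8
position: [0.4848, -0.4019, 0.0764]
tool_rot: [[-0.986, 0.164, 0.003], [0.164, 0.986, -0.003], [-0.003, -0.003, -1.0]]
ft_force: [-0.5, 0.0, 0.1]
grip_width: 0.0854
```

Run:
```python
from h import *
s,im=snap("wrist","w4");print(s["q"],s["position"],yaw(s["tool_rot"]),s["time_s"],s["ft_force"])
```

```text
[ -50.4138   35.4745   71.3858   -0.0003   72.914  -130.9718] [ 0.4848 -0.4019  0.0764] 170.5583154137411 4.8 [-0.514   0.0092  0.065 ]
```

View pics/w4.png

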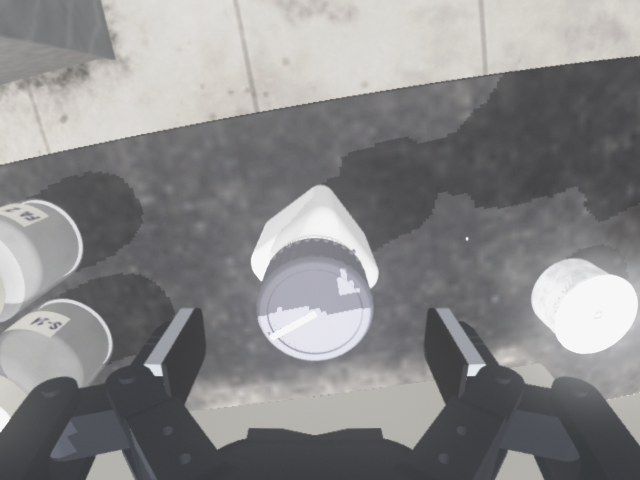

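jog_arm(deltas=[-0.001,0,0.003,0,0,0,-1,-0.001,0,0.003,0,0,0,1,-0.001,0,0.003,0,0,0,1,-0.001,0,0.003,0,0,0,1,-0.001,0,0.003,0,0,0,1,-0.001,0,0.003,0,0,0,1,-0.001,0,0.003,0,0,0,1,-0.001,0,0.003,0,0,0,1,-0.001,0,0.003,0,0,0,1], grip_force=60)

```text
time_s: 5.6
position: [0.4883, -0.4047, 0.0794]
tool_rot: [[-0.986, 0.164, 0.012], [0.164, 0.986, -0.012], [-0.014, -0.01, -1.0]]
ft_force: [1.9, 4.8, 38.7]
grip_width: 0.0056
```

Run:
```python
from h import *
s,im=snap("wrist","w5");print(s["q"],s["position"],yaw(s["tool_rot"]),s["time_s"],s["ft_force"],s["grip_width"])
```

```text
[ -50.3575   35.3682   71.0473    0.0669   72.6105 -130.9363] [ 0.4883 -0.4047  0.0794] 170.56340911342946 5.6 [ 1.8585  4.8486 38.7123] 0.005603412558775449
```

View pics/w5.png

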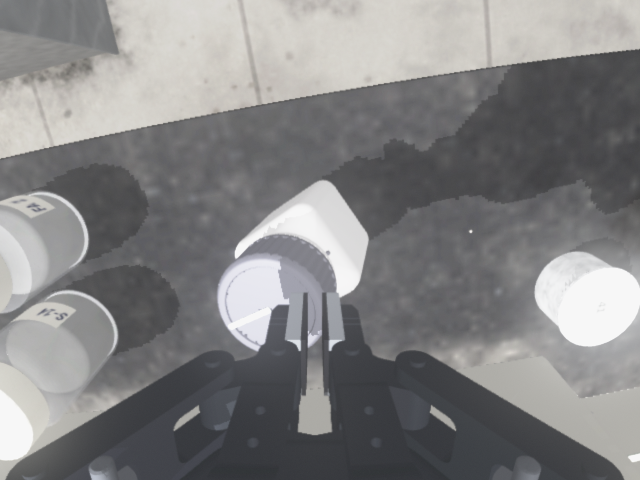

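Run:
```python
from h import *
p=eyes.camera_params("wrist")
class S(dict):pass
R4=np.array([[-0.986,0.164,0.003],[0.164,0.986,-0.003],[-0.003,-0.003,-1]])
s=dict(position=np.array([.4848,-.4019,.0764]),tool_rot=R4);C=cam("wrist",s)
print("w4 cap ctr",unproj(C,[[315,303]],.1099), "tcp at cap top proj",proj(C,[[.4848,-.4019,.11],[.4848,-.4019,.0764]]))
s=env.observe();C=cam("wrist",s);P=s["position"];R=s["tool_rot"]
print(proj(C,[P,P-.019*R[:,2],P-.04*R[:,2]]))
t,im=snap("top","t5");snap("scene","s5")
a=cv2.resize(im[225:325,345:505],None,fx=4,fy=4,interpolation=2);b=cv2.imread("pics/s5.png")[140:260,340:460];b=cv2.resize(b,None,fx=4,fy=4,interpolation=2)
cv2.imwrite("pics/c5.png",a);cv2.imwrite("pics/c5s.png",b)
s=env.observe();print(s["ft_force"],s["wrist_torque"],s["time_s"])
```

```text
w4 cap ctr [[ 0.4789 -0.4001  0.1099]] tcp at cap top proj [[313.409  315.5953]
 [313.7989 281.2215]]
[[313.8541 280.7334]
 [313.772  298.4889]
 [313.6596 322.8567]]
[ 1.9604  5.6851 38.8325] [ 0.313  -0.183   0.0235] 5.75
```

View pics/c5.png

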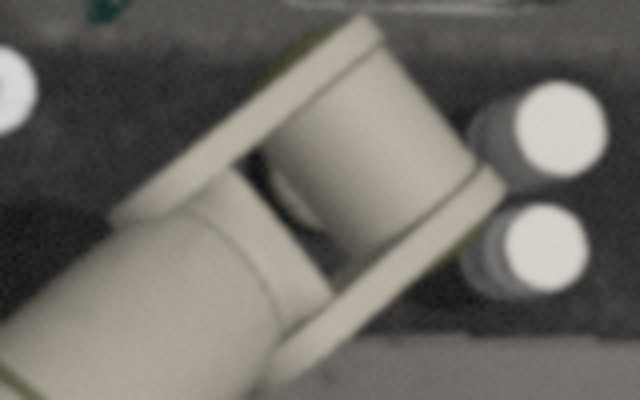

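View pics/c5s.png

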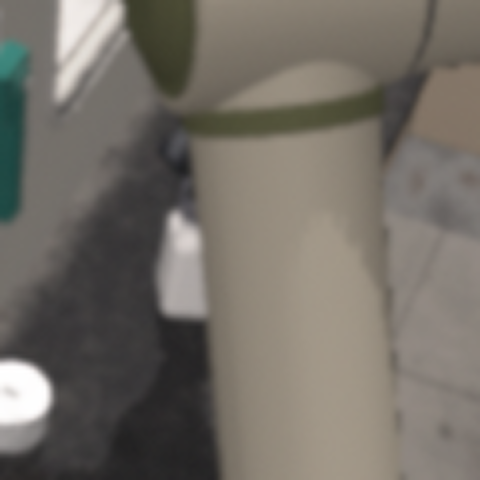

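Run:
```python
from h import *
p=eyes.camera_params("wrist");M=p["mount"]
R=M[:3,:3].T;C=(p["intrinsics"],p["k1"],R,-R@M[:3,3])
for z in (-.013,-.032,-.045):
  for x in (.011,-.011):
    print(z,x,proj(C,[[x,-.0427,z],[x,.0427,z]]).round())
for z in (0,-.019,-.03): 
  for x in (.011,-.011): print("shut",z,x,proj(C,[[x,0,z]]).round())
s=env.observe();C=cam("wrist",s);print(unproj(C,[[270,305]],.11),unproj(C,[[270,305]],.12));print(s["joint_efforts"])
im=cv2.imread("pics/w5.png");cv2.imwrite("pics/w5c.png",cv2.resize(im[170:420,200:400],None,fx=3,fy=2.4*1.0,interpolation=2))
```

```text
-0.013 0.011 [[220. 270.]
 [407. 271.]]
-0.013 -0.011 [[224. 313.]
 [404. 313.]]
-0.032 0.011 [[210. 289.]
 [418. 289.]]
-0.032 -0.011 [[214. 335.]
 [413. 335.]]
-0.045 0.011 [[201. 304.]
 [426. 304.]]
-0.045 -0.011 [[207. 353.]
 [421. 353.]]
shut 0 0.011 [[314. 260.]]
shut 0 -0.011 [[314. 301.]]
shut -0.019 0.011 [[314. 276.]]
shut -0.019 -0.011 [[314. 320.]]
shut -0.03 0.011 [[314. 287.]]
shut -0.03 -0.011 [[314. 333.]]
[[ 0.4821 -0.4219  0.11  ]] [[ 0.4768 -0.4196  0.12  ]]
[ -3.147  -30.2835  -9.8458  -0.6815  -0.3026   0.0412]
```

View pics/w5c.png

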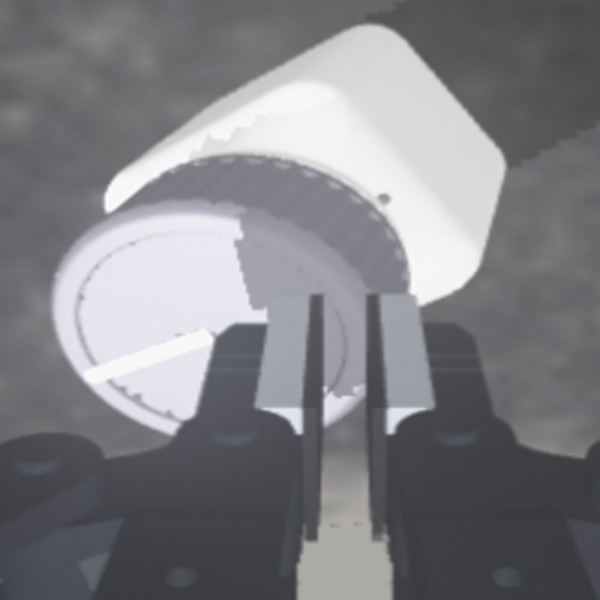

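jog_arm(deltas=[0,0,-0.004,0,0,0,1,0,0,-0.008,0,0,0,1,0,0,-0.012,0,0,0,1,0,0,-0.016,0,0,0,1,0,0,-0.02,0,0,0,1,0,0,-0.025,0,0,0,1,0,0,-0.03,0,0,0,1,0,0,-0.06,0,0,0,-1,0,0,-0.1,0,0,0,-1,0,0,-0.14,0,0,0,-1,0,0,-0.14,0,0,0,-1,0,0,-0.14,0,0,0,-1])

```text
time_s: 6.75
position: [0.4849, -0.4021, 0.1781]
tool_rot: [[-0.986, 0.165, 0.002], [0.165, 0.986, -0.003], [-0.003, -0.002, -1.0]]
ft_force: [-0.2, 0.5, -0.4]
grip_width: 0.0606
```

Run:
```python
from h import *
s,im=snap("wrist","w6");print(s["q"],s["position"],yaw(s["tool_rot"]),s["time_s"],s["ft_force"])
import pickle;pickle.dump(s,open("w6.pkl","wb"))
```

```text
[ -50.4124   30.6411   62.7143    0.0006   86.4538 -130.9326] [ 0.4849 -0.4021  0.1781] 170.5202912882616 6.75 [-0.1988  0.5069 -0.363 ]
```

View pics/w6.png

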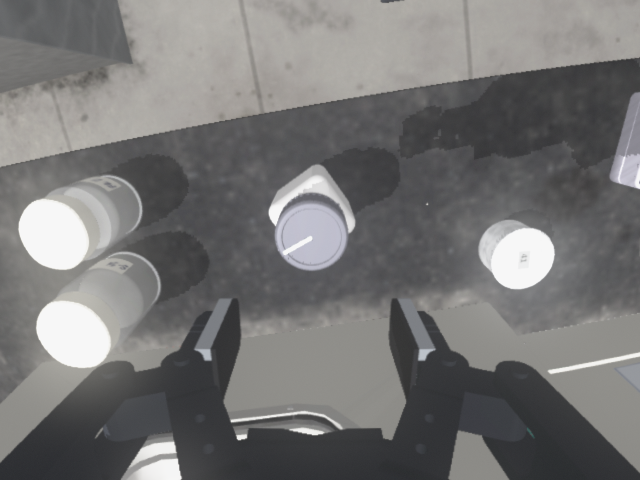

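Run:
```python
from h import *
import pickle
t=np.radians(np.arange(0,360,4))
def ov(f,s,c,n):
    im=cv2.imread(f"pics/{f}.png");C=cam("wrist",s)
    o=np.array([240,160]);I=cv2.resize(im[160:370,240:400],None,fx=2.4,fy=2.4,interpolation=2)
    draw(I,C,np.c_[c[0]+.025*np.cos(t),c[1]+.025*np.sin(t),t*0+.1099],(0,0,255),2.4,o)
    return I
s6=pickle.load(open("w6.pkl","rb"))
R4=np.array([[-0.986,0.164,0.003],[0.164,0.986,-0.003],[-0.003,-0.003,-1]])
s4=dict(position=np.array([.4848,-.4019,.0764]),tool_rot=R4)
cv2.imwrite("pics/ov.png",np.hstack([ov("w4",s4,[.4833,-.4011],0),ov("w6",s6,[.4833,-.4011],0)]))
mv([.483,-.4011,.12],170.3);mv([.483,-.4011,.045],170.3)
```

```text
mv [0.002  0.0002 0.0752] [-0.      0.      0.0012] rows 1.3526423214701384 0.030637521429755038
mv [0.002  0.0002 0.1752] [-0.      0.      0.0012] rows 3.150927427081291 0.030637521429755038
```

View pics/ov.png

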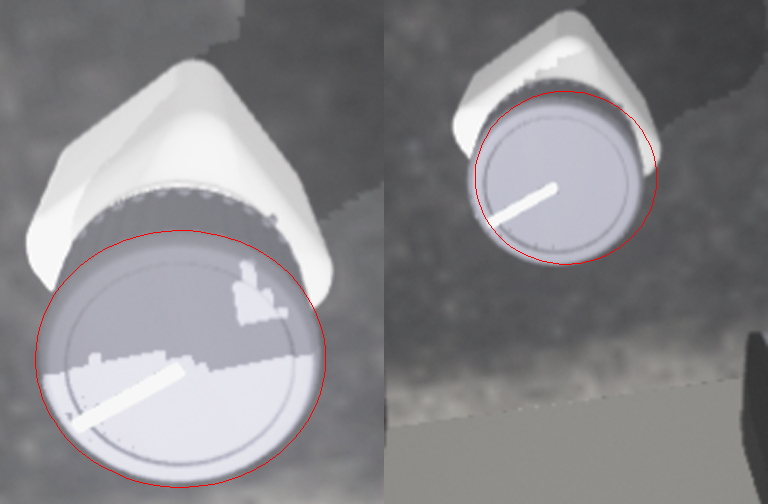

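Run:
```python
from h import *
import pickle
s=pickle.load(open("w6.pkl","rb"));C=cam("wrist",s)
print(unproj(C,[[311.2,235]],.1099))
im=cv2.imread("pics/w6.png")
c=unproj(C,[[311.2,235]],.1099)[0,:2];o=np.array([260,155]);tiles=[]
L=unproj(C,[[240+(555-384)/2.4,160+187/2.4],[240+(490-384)/2.4,160+222/2.4]],.1099);v=L[1]-L[0];print("line",np.degrees(np.arctan2(v[1],v[0])))
for yw in [22,24,26,28,30,32]:
    k=2.6
    I=cv2.resize(im[155:265,260:360],None,fx=k,fy=k,interpolation=2)
    for h,z,col in ((.027,.06,(0,0,255)),(.027,.007,(0,255,0)),(.023,.0,(255,0,0))): draw(I,C,rsq(c[:2],yw,h,.008,z),col,k,o)
    cv2.putText(I,str(yw),(5,20),0,.6,(0,255,255));tiles.append(I)
cv2.imwrite("pics/fit6.png",np.vstack([np.hstack(tiles[:3]),np.hstack(tiles[3:])]))
mv([*c,.12],170.3);mv([*c,.045],170.3)
```

```text
[[ 0.4831 -0.4038  0.1099]]
line -69.831498218578
mv [ 0.0013 -0.0034  0.0752] [-0.      0.      0.0012] rows 1.353701251623573 0.030637521429755038
mv [ 0.0013 -0.0033  0.1752] [-0.      0.      0.0012] rows 3.151382153841109 0.030637521429755038
```

View pics/fit6.png

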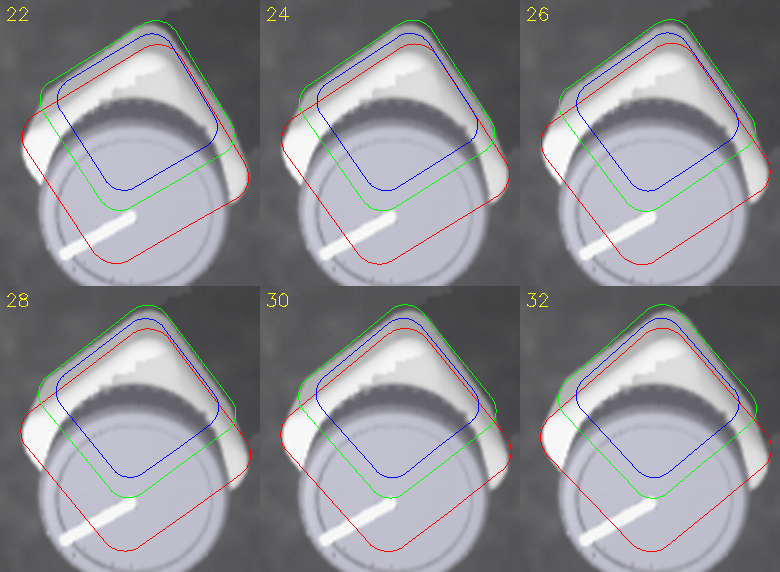

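jog_arm(deltas=[0.0013,-0.0034,0.04,0,0,0,-1,0.0013,-0.0034,0.075,0,0,0,-1,0.0013,-0.0034,0.1,0,0,0,-1,0.0013,-0.0034,0.12,0,0,0,-1,0.0013,-0.0034,0.135,0,0,0,-1,0.0013,-0.0034,0.15,0,0,0,-1,0.0013,-0.0034,0.16,0,0,0,-1,0.0013,-0.0034,0.17,0,0,0,-1,0.0013,-0.0034,0.175,0,0,0,-1,0.0013,-0.0034,0.175,0,0,0,-1], grip_force=50)

```text
time_s: 7.63
position: [0.4829, -0.4037, 0.0443]
tool_rot: [[-0.986, 0.165, -0.001], [0.165, 0.986, 0.001], [0.001, 0.001, -1.0]]
ft_force: [-0.3, 0.3, 0.4]
grip_width: 0.0852
```

Run:
```python
from h import *
s,im=snap("wrist","w7");print(s["q"],s["position"],yaw(s["tool_rot"]),s["time_s"],s["ft_force"],s["grip_width"])
```

```text
[ -50.6481   37.5498   73.2383   -0.0016   69.2873 -131.1699] [ 0.4829 -0.4037  0.0443] 170.52232920581542 7.6333 [-0.2817  0.2674  0.4247] 0.08522552107440586
```

View pics/w7.png

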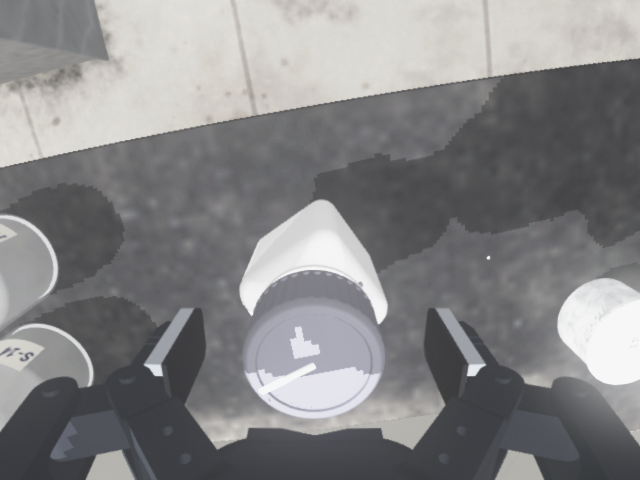

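jog_arm(deltas=[0,0,0,0,0,0,0,0,0,0,0,0,0,0,0,0,0,0,0,0,0.5,0,0,0,0,0,0,1,0,0,0,0,0,0,1,0,0,0,0,0,0,1,0,0,0,0,0,0,1], grip_force=50)

```text
time_s: 8.27
position: [0.4833, -0.4042, 0.0457]
tool_rot: [[-0.986, 0.165, 0.001], [0.165, 0.986, -0.001], [-0.001, -0.001, -1.0]]
ft_force: [-0.7, 0.3, 4.7]
grip_width: 0.0489
```

Run:
```python
from h import *
s,im=snap("wrist","w8");print(s["q"],s["position"],yaw(s["tool_rot"]),s["time_s"],s["ft_force"],s["grip_width"])
```

```text
[ -50.6521   37.4551   73.164    -0.0031   69.3186 -131.1707] [ 0.4833 -0.4042  0.0457] 170.51973679356993 8.2667 [-0.6755  0.2722  4.6966] 0.04891833287469509
```

View pics/w8.png

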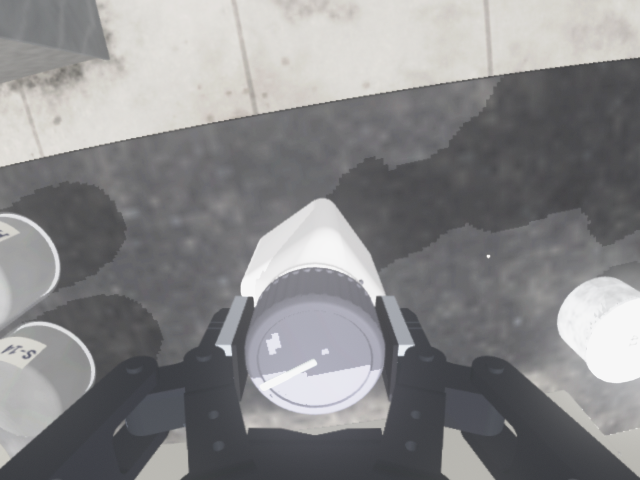

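jog_arm(deltas=[0,0,-0.02,0,0,0,1,0,0,-0.04,0,0,0,1,0,0,-0.07,0,0,0,1,0,0,-0.1,0,0,0,1,0,0,-0.13,0,0,0,1,0,0,-0.13,0,0,0,1,0,0,-0.13,0,0,0,1], grip_force=60)

```text
time_s: 8.9
position: [0.4831, -0.4039, 0.1425]
tool_rot: [[-0.986, 0.165, 0.0], [0.165, 0.986, -0.0], [-0.0, -0.0, -1.0]]
ft_force: [0.5, 0.5, -3.4]
grip_width: 0.0486
```

Run:
```python
from h import *
s,im=snap("wrist","w9");print(s["q"],s["position"],yaw(s["tool_rot"]),s["time_s"],s["ft_force"],s["grip_width"])
import pickle;pickle.dump(s,open("w9.pkl","wb"))
```

```text
[ -50.6473   32.1527   65.9775    0.0027   81.849  -131.1698] [ 0.4831 -0.4039  0.1425] 170.52207036427816 8.9 [ 0.5206  0.4987 -3.4429] 0.048558369801254726
```

View pics/w9.png

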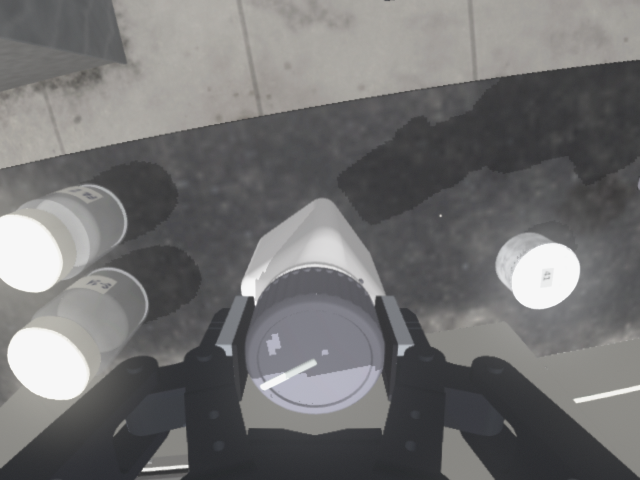

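Run:
```python
from h import *
import pickle
s=pickle.load(open("w9.pkl","rb"));C=cam("wrist",s);im=cv2.imread("pics/w9.png")
zb=.0968
# top circle: left 245 right 384; bottom 413
t=np.radians(np.arange(0,360,4))
def circ(c): return np.c_[c[0]+.0248*np.cos(t),c[1]+.0248*np.sin(t),t*0+zb+.1099]
o=np.array([230,180]);tiles=[]
c=np.array([.4831,-.4039])
q=proj(C,circ(c));print("pred extents",q.min(0),q.max(0))
for yw in [22,24,26,28,30,32]:
    k=1.6
    I=cv2.resize(im[180:420,230:395],None,fx=k,fy=k,interpolation=2)
    for h,z,col in ((.027,.06,(0,0,255)),(.027,.007,(0,255,0)),(.023,.0,(255,0,0))): draw(I,C,rsq(c[:2],yw,h,.009,z+zb),col,k,o)
    draw(I,C,circ(c),(255,255,0),k,o)
    cv2.putText(I,str(yw),(5,20),0,.6,(0,255,255));tiles.append(I[:300])
cv2.imwrite("pics/fit9.png",np.vstack([np.hstack(tiles[:3]),np.hstack(tiles[3:])]))
```

```text
pred extents [240.5062 294.4338] [386.1977 416.5272]
```

View pics/fit9.png

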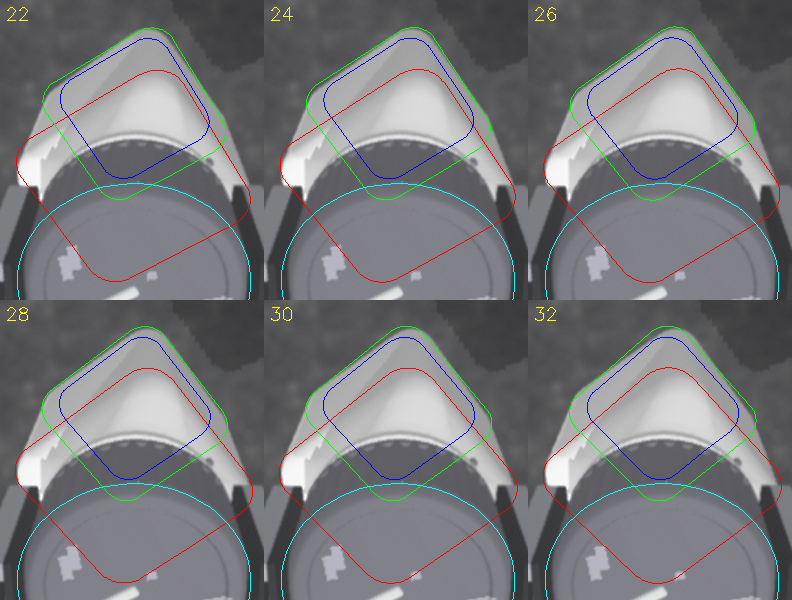

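Run:
```python
from h import *
mv([.445,-.27,.16],150);mv([.4804,-.0697,.16],128.6)
```

```text
mv [ 0.0789  0.1672 -0.0247] [ 0.0004 -0.0006  0.114 ] rows 3.3550300760754785 2.865976954745091
mv [ 0.0764  0.4384 -0.0243] [ 0.0003 -0.0007  0.2329] rows 8.015350125364668 5.854773188851429
```

jog_arm(deltas=[0.03,0.05,-0.024,0,0,0.03,1,0.06,0.1,-0.024,0,0,0.06,1,0.079,0.15,-0.024,0,0,0.09,1,0.08,0.2,-0.024,0,0,0.12,1,0.08,0.25,-0.024,0,0,0.15,1,0.08,0.3,-0.024,0,0,0.18,1,0.079,0.35,-0.024,0,0,0.21,1,0.077,0.4,-0.024,0,0,0.2329,1,0.0764,0.43,-0.024,0,0,0.2329,1,0.0764,0.4384,-0.024,0,0,0.2329,1,0.0764,0.4384,-0.024,0,0,0.2329,1])

```text
time_s: 9.87
position: [0.4802, -0.0686, 0.1592]
tool_rot: [[-0.626, 0.78, -0.003], [0.78, 0.626, 0.001], [0.003, -0.001, -1.0]]
ft_force: [0.4, -0.4, -3.2]
grip_width: 0.0486
```

Run:
```python
from h import *
s,im=snap("wrist","w10");print(s["q"],s["position"],yaw(s["tool_rot"]),s["time_s"],s["ft_force"],s["grip_width"])
import pickle;pickle.dump(s,open("w10.pkl","wb"))
mv([.4804,-.0697,.16],128.6);mv([.4804,-.0697,.095],128.6)
```

```text
[-22.147   17.4073  88.0115   0.0023  74.7564 -60.9144] [ 0.4802 -0.0686  0.1592] 128.7667711518217 9.8667 [ 0.4481 -0.3567 -3.1706] 0.048607760418506236
mv [ 0.0001  0.0003 -0.0007] [-0.0005 -0.0006  0.0005] rows 0.01330079484856791 0.022660094319578473
mv [-0.0001  0.0004  0.086 ] [-0.0005 -0.0006  0.0005] rows 1.5465061063001768 0.022660094319578473
```

View pics/w10.png

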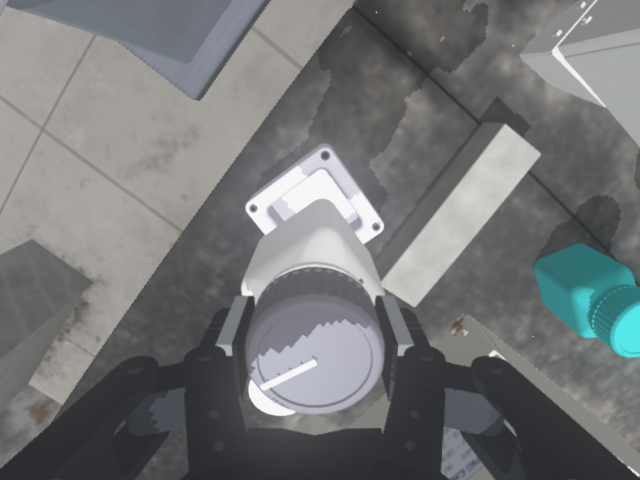

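jog_arm(deltas=[0,0.0003,0.03,0,0,0,1,0,0.0003,0.06,0,0,0,1,0,0.0003,0.088,0,0,0,1,0,0.0003,0.088,0,0,0,1,0,0.0003,0.088,0,0,0,1])

```text
time_s: 10.33
position: [0.4804, -0.0711, 0.094]
tool_rot: [[-0.623, 0.782, -0.002], [0.782, 0.623, 0.001], [0.002, -0.001, -1.0]]
ft_force: [0.8, -0.2, -1.9]
grip_width: 0.0484
```

Run:
```python
from h import *
s,im=snap("wrist","w11");print(s["q"],s["position"],yaw(s["tool_rot"]),s["time_s"],s["ft_force"],s["grip_width"])
import pickle;pickle.dump(s,open("w11.pkl","wb"))
C=cam("wrist",s);o=np.array([200,110]);k=2.4
I=cv2.resize(im[110:350,200:460],None,fx=k,fy=k,interpolation=2)
b=[.4804,-.0697]
for h,z,col in ((.042,.036,(0,0,255)),(.0285,.036,(0,160,0)),(.042,0,(255,0,0))): draw(I,C,rsq(b,-14.9,h,.0005,z),col,k,o)
zb=s["position"][2]-.0457;c=s["position"][:2];yb=yaw(s["tool_rot"])-143.5
for h,z,col in ((.027,.06,(255,255,0)),(.027,.007,(0,255,255)),(.023,.0,(255,0,255))): draw(I,C,rsq(c,yb,h,.009,z+zb),col,k,o)
cv2.imwrite("pics/fit11.png",I);print(zb,yb)
```

```text
[-22.4098  21.8164  93.6619  -0.012   64.6709 -60.9152] [ 0.4804 -0.0711  0.094 ] 128.51040371917705 10.3333 [ 0.7502 -0.227  -1.9422] 0.04838084778704675
0.04834747299473836 -14.989596280822951
```

View pics/fit11.png

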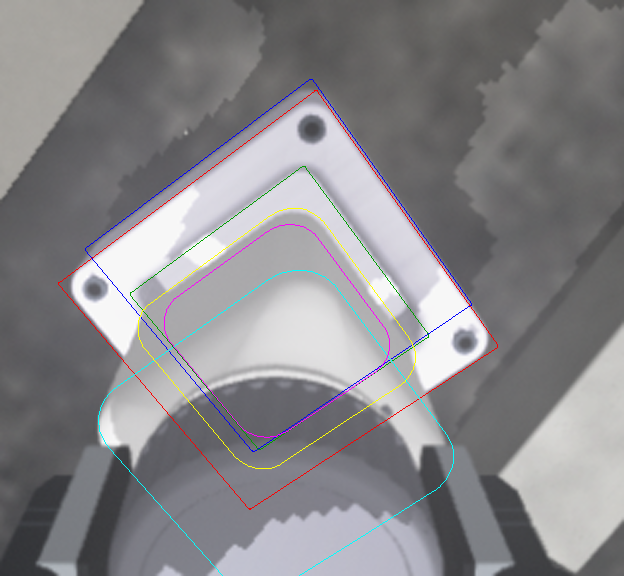

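Run:
```python
from h import *
import pickle
s=pickle.load(open("w11.pkl","rb"));C=cam("wrist",s)
H=np.array([[312,129],[94,288],[465,341]])
px=(H+.5)/2.4-.5+[200,110]
X=unproj(C,px,.036);print(X[:,:2], (X[1]+X[2])[:2]/2, np.linalg.norm(X[0]-X[1]),np.linalg.norm(X[0]-X[2]))
for j in(1,2):
  d=X[j]-X[0];print(np.degrees(np.arctan2(d[1],d[0])))
# w2 holes again using sharp picks
s=pickle.load(open("w2.pkl","rb"));C=cam("wrist",s)
H=np.array([[121,130],[533,168],[91,520],[484,556]]);X=unproj(C,(H+.5)/6-.5+[270,160],.036);print(X[:,:2],X.mean(0)[:2])
```

```text
[[ 0.456  -0.0265]
 [ 0.4374 -0.0945]
 [ 0.5239 -0.0445]] [ 0.4806 -0.0695] 0.07052450755965735 0.07019483322825697
-105.33222091549973
-14.90181601987757
[[ 0.4374 -0.0951]
 [ 0.4554 -0.0272]
 [ 0.5053 -0.1133]
 [ 0.5237 -0.0452]] [ 0.4804 -0.0702]
```

Run:
```python
from h import *
s=env.observe();print(s["position"]);mv([.4805,-.0699,.074],128.4);mv([.4805,-.0699,.0537],128.4)
```

```text
[ 0.4811 -0.0711  0.0951]
mv [0.0018 0.0003 0.0281] [-0.      0.      0.0007] rows 0.5066497327242644 0.0178830438016823
mv [0.0018 0.0003 0.0552] [-0.      0.      0.0007] rows 0.9929374226173876 0.0178830438016823
```

jog_arm(deltas=[0.0015,0.0003,0.006,0,0,0,1,0.0015,0.0003,0.012,0,0,0,1,0.0015,0.0003,0.018,0,0,0,1,0.0015,0.0003,0.024,0,0,0,1,0.0015,0.0003,0.03,0,0,0,1,0.0015,0.0003,0.03,0,0,0,1])

```text
time_s: 10.88
position: [0.48, -0.0688, 0.0713]
tool_rot: [[-0.624, 0.781, -0.001], [0.781, 0.624, 0.001], [0.001, -0.001, -1.0]]
ft_force: [-0.8, -0.0, -2.7]
grip_width: 0.0484
```

Run:
```python
from h import *
s=env.observe();print(s["position"],s["ft_force"],s["wrist_torque"])
s,im=snap("wrist","w12");print(s["time_s"]);s=env.observe();print(s["position"],s["ft_force"])
cv2.imwrite("pics/w12c.png",cv2.resize(im[130:350,210:430],None,fx=2.7,fy=2.7,interpolation=2))
```

```text
[ 0.48   -0.0688  0.0713] [-0.8296 -0.0471 -2.6682] [ 0.0185  0.0557 -0.0117]
10.8833
[ 0.4802 -0.0689  0.0717] [ 0.3332 -0.3182 -1.5311]
```

View pics/w12c.png

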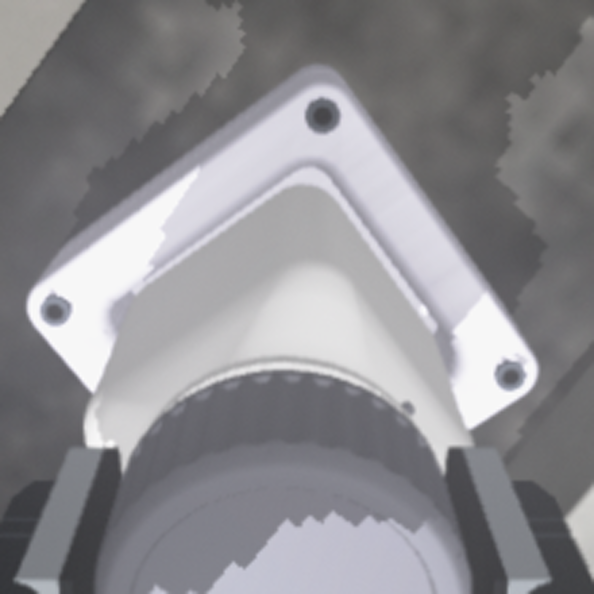

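jog_arm(deltas=[-0.0007,-0.0002,0.004,0,0,0,1,-0.0007,-0.0002,0.008,0,0,0,1,-0.0007,-0.0002,0.012,0,0,0,1,-0.0007,-0.0002,0.016,0,0,0,1,-0.0007,-0.0002,0.02,0,0,0,1,-0.0007,-0.0002,0.02,0,0,0,1])

```text
time_s: 11.43
position: [0.4804, -0.0694, 0.0565]
tool_rot: [[-0.624, 0.782, -0.001], [0.782, 0.624, 0.0], [0.001, -0.001, -1.0]]
ft_force: [-0.5, 0.4, -2.2]
grip_width: 0.0484
```

Run:
```python
from h import *
s=env.observe();print(s["position"],s["ft_force"],s["wrist_torque"],yaw(s["tool_rot"]))
```

```text
[ 0.4804 -0.0694  0.0565] [-0.493   0.4008 -2.1886] [ 0.0165  0.0012 -0.005 ] 128.59453024207127
```

jog_arm(deltas=[0,0,0.002,0,0,0,1,0,0,0.004,0,0,0,1,0,0,0.006,0,0,0,1,0,0,0.006,0,0,0,1])

```text
time_s: 11.77
position: [0.481, -0.0696, 0.0536]
tool_rot: [[-0.624, 0.781, 0.001], [0.781, 0.624, -0.001], [-0.001, 0.001, -1.0]]
ft_force: [-2.7, 0.7, 9.4]
grip_width: 0.0484
```

Run:
```python
from h import *
s,im=snap("wrist","w13");print(s["position"],s["ft_force"],s["wrist_torque"],yaw(s["tool_rot"]))
s=env.observe();print(s["position"],s["ft_force"])
cv2.imwrite("pics/w13c.png",cv2.resize(im[130:350,210:430],None,fx=2.7,fy=2.7,interpolation=2))
```

```text
[ 0.481  -0.0696  0.0536] [-2.7417  0.7159  9.395 ] [ 0.1888  0.4745 -0.0012] 128.60771287799903
[ 0.481  -0.0696  0.0536] [-2.8807  1.1204  7.5085]
```

View pics/w13c.png

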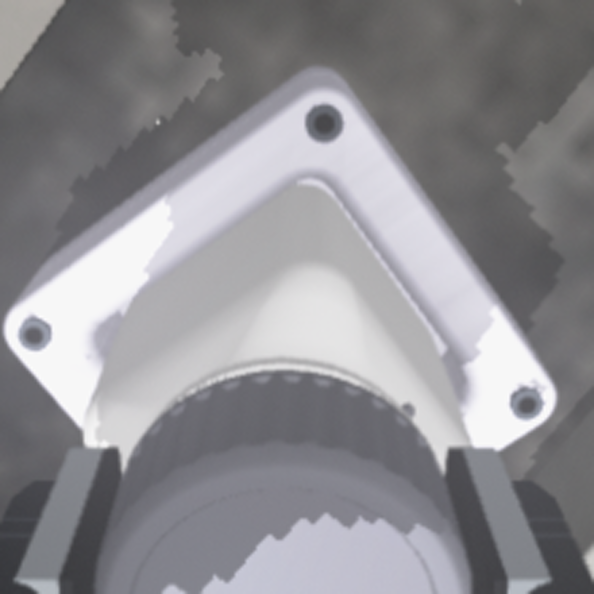

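jog_arm(deltas=[0,0,0.0002,0,0,0.036,1,0,0,0.0004,0,0,0.072,1,0,0,0.0006,0,0,0.108,1,0,0,0.0008,0,0,0.144,1,0,0,0.001,0,0,0.18,1,0,0,0.0011,0,0,0.216,1,0,0,0.0013,0,0,0.252,1,0,0,0.0015,0,0,0.288,1,0,0,0.0017,0,0,0.324,1,0,0,0.0019,0,0,0.36,1,0,0,0.0021,0,0,0.396,1,0,0,0.0023,0,0,0.432,1], grip_force=80)

```text
time_s: 12.82
position: [0.4828, -0.0699, 0.0523]
tool_rot: [[0.636, 0.772, 0.006], [0.772, -0.636, -0.001], [0.003, 0.005, -1.0]]
ft_force: [3.3, 1.9, 6.6]
grip_width: 0.048
```

Run:
```python
from h import *
s,im=snap("wrist","w14");print(s["q"],s["position"],s["ft_force"],s["wrist_torque"],yaw(s["tool_rot"]),s["grip_width"])
```

```text
[-22.2079  25.1839  96.7604   0.0641  57.7203  17.2401] [ 0.4828 -0.0699  0.0523] [3.3144 1.9284 6.5519] [ 0.332  -0.6818  0.1262] 50.518339590066844 0.048043270765783734
```

View pics/w14.png

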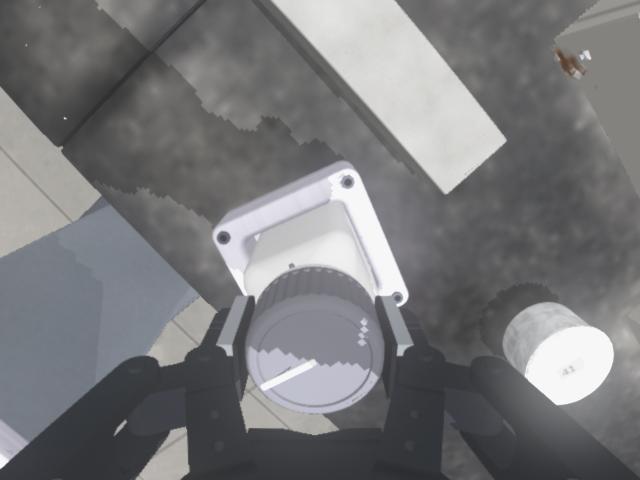

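jog_arm(deltas=[0,0,0.0002,0,0,0.036,1,0,0,0.0004,0,0,0.072,1,0,0,0.0006,0,0,0.108,1,0,0,0.0008,0,0,0.144,1,0,0,0.001,0,0,0.18,1,0,0,0.0011,0,0,0.216,1,0,0,0.0013,0,0,0.252,1,0,0,0.0015,0,0,0.288,1,0,0,0.0017,0,0,0.324,1,0,0,0.0019,0,0,0.36,1,0,0,0.0021,0,0,0.396,1,0,0,0.0023,0,0,0.432,1], grip_force=80)

```text
time_s: 13.87
position: [0.4827, -0.0709, 0.0506]
tool_rot: [[0.889, -0.458, 0.005], [-0.457, -0.889, -0.003], [0.006, 0.0, -1.0]]
ft_force: [1.7, -3.6, 7.1]
grip_width: 0.0478
```

Run:
```python
from h import *
s,im=snap("wrist","w15");print(s["q"],s["position"],s["ft_force"],s["wrist_torque"],yaw(s["tool_rot"]),s["grip_width"])
```

```text
[-22.2558  25.3363  96.8658  -0.0592  57.4466  95.002 ] [ 0.4827 -0.0709  0.0506] [ 1.6567 -3.5549  7.1327] [-0.7281 -0.3178  0.125 ] -27.226078742666463 0.047801855452348246
```

View pics/w15.png

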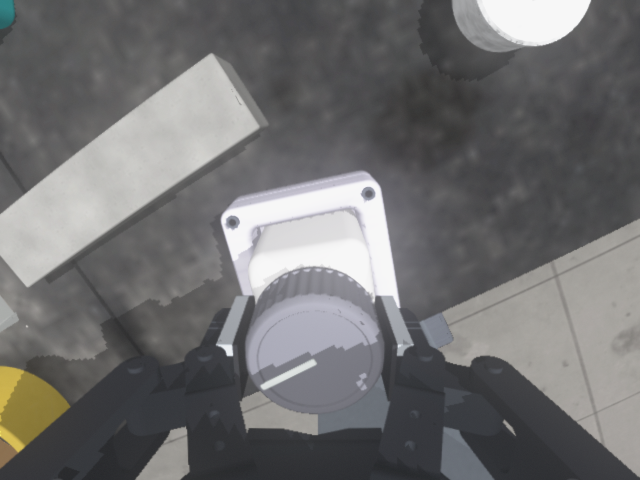

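jog_arm(deltas=[0,0,0.0001,0,0,0.016,1,0,0,0.0002,0,0,0.032,1,0,0,0.0003,0,0,0.048,1,0,0,0.0003,0,0,0.06,1,0,0,0.0004,0,0,0.072,1,0,0,0.0004,0,0,0.08,1,0,0,0.0005,0,0,0.09,1,0,0,0.0005,0,0,0.09,1])

```text
time_s: 14.58
position: [0.4825, -0.071, 0.0503]
tool_rot: [[0.729, -0.685, 0.005], [-0.685, -0.729, -0.003], [0.006, -0.001, -1.0]]
ft_force: [0.8, -4.5, 7.1]
grip_width: 0.0483
```

Run:
```python
from h import *
s=env.observe();print(s["q"],s["position"],s["ft_force"],s["wrist_torque"],yaw(s["tool_rot"]),s["joint_efforts"][5])
```

```text
[-22.2692  25.3648  96.8952  -0.0879  57.4041 110.9774] [ 0.4825 -0.071   0.0503] [ 0.7978 -4.4647  7.0591] [-0.8333 -0.161   0.0086] -43.19959679329328 0.43018653988838196
```

jog_arm(deltas=[0,0,0.0001,0,0,0.012,1,0,0,0.0001,0,0,0.024,1,0,0,0.0001,0,0,0.036,1])

```text
time_s: 14.83
position: [0.4824, -0.0711, 0.0502]
tool_rot: [[0.647, -0.762, 0.005], [-0.762, -0.647, -0.004], [0.006, -0.001, -1.0]]
ft_force: [2.0, -5.1, 6.8]
grip_width: 0.0484
```

Run:
```python
from h import *
s=env.observe();print(s["q"],s["position"],s["ft_force"],s["wrist_torque"],yaw(s["tool_rot"]),s["joint_efforts"][5])
```

```text
[-22.2706  25.3694  96.906   -0.1002  57.3949 117.4563] [ 0.4824 -0.0711  0.0502] [ 2.0132 -5.1481  6.7864] [-0.8328 -0.2585  0.3983] -49.6733824023123 -0.2221289835870266
```

jog_arm(deltas=[0,0,0,0,0,0.01,1,0,0,0,0,0,0.018,1,0,0,0,0,0,0.018,1])

```text
time_s: 15.08
position: [0.4825, -0.0712, 0.0502]
tool_rot: [[0.605, -0.796, 0.005], [-0.796, -0.605, -0.004], [0.006, -0.001, -1.0]]
ft_force: [1.2, -5.3, 6.1]
grip_width: 0.048
```

Run:
```python
from h import *
s,im=snap("wrist","w16");print(s["q"],s["position"],s["ft_force"],s["wrist_torque"],yaw(s["tool_rot"]),s["joint_efforts"][5])
```

```text
[-22.2531  25.3777  96.8981  -0.1456  57.3781 120.5656] [ 0.4825 -0.0712  0.0502] [ 1.1584 -5.2834  6.0846] [-0.8535 -0.2345  1.2285] -52.74073945230877 1.618276834487915
```

View pics/w16.png

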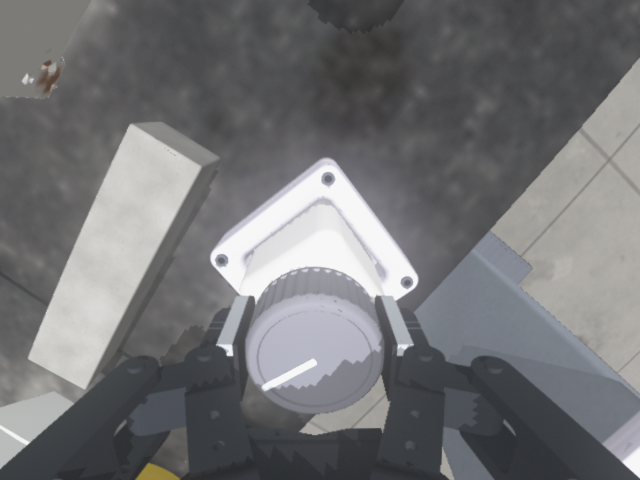

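jog_arm(deltas=[0,0,0,0,0,-0.02,1,0,0,0,0,0,-0.05,1,0,0,-0.0002,0,0,-0.086,1,0,0,-0.0004,0,0,-0.122,1,0,0,-0.0006,0,0,-0.158,1,0,0,-0.0008,0,0,-0.194,1,0,0,-0.001,0,0,-0.23,1,0,0,-0.0012,0,0,-0.266,1,0,0,-0.0014,0,0,-0.302,1,0,0,-0.0016,0,0,-0.338,1,0,0,-0.0018,0,0,-0.374,1,0,0,-0.002,0,0,-0.41,1])

```text
time_s: 16.13
position: [0.4824, -0.0692, 0.0516]
tool_rot: [[0.932, 0.362, 0.005], [0.362, -0.932, 0.0], [0.004, 0.001, -1.0]]
ft_force: [3.6, 5.5, 8.5]
grip_width: 0.0481
```

Run:
```python
from h import *
s,im=snap("wrist","w17");print(s["q"],s["position"],s["ft_force"],s["wrist_torque"],yaw(s["tool_rot"]),s["joint_efforts"][5])
```

```text
[-22.1864  25.2359  96.8409   0.1385  57.6826  46.4967] [ 0.4824 -0.0692  0.0516] [3.5725 5.4827 8.5283] [ 1.144  -0.4411 -0.0452] 21.243251413055315 1.697283647954464
```

View pics/w17.png

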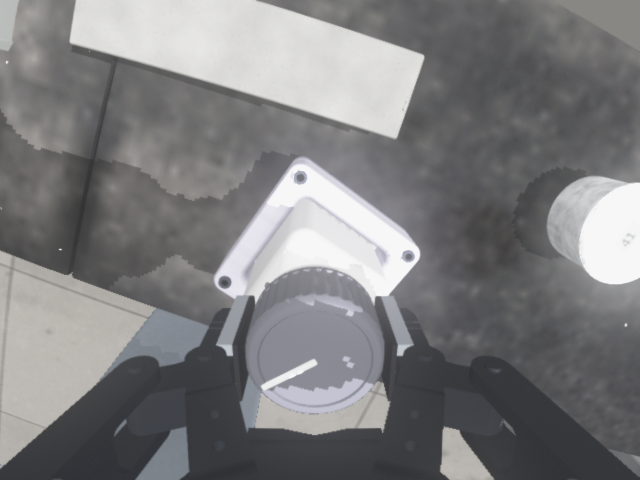

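jog_arm(deltas=[0,0,-0.0002,0,0,-0.03,1,0,0,-0.0004,0,0,-0.06,1,0,0,-0.0005,0,0,-0.09,1,0,0,-0.0007,0,0,-0.11,1,0,0,-0.0007,0,0,-0.122,1,0,0,-0.0007,0,0,-0.122,1,0,0,-0.0007,0,0,-0.122,1,0,0,-0.0007,0,0,-0.122,1])

```text
time_s: 16.85
position: [0.4819, -0.0692, 0.052]
tool_rot: [[0.732, 0.681, 0.004], [0.681, -0.733, 0.0], [0.003, 0.002, -1.0]]
ft_force: [1.7, 4.9, 8.2]
grip_width: 0.0482
```

Run:
```python
from h import *
s,im=snap("wrist","w18");print(s["q"],s["position"],s["ft_force"],s["wrist_torque"],yaw(s["tool_rot"]),s["joint_efforts"][5],s["grip_width"],s["time_s"])
C=cam("wrist",s);zt=.008+.1099-.0039+.002
# line in image
L=unproj(C,[[315,361],[264,387]],zt);v=L[1]-L[0];print("line yaw",np.degrees(np.arctan2(v[1],v[0])))
cv2.imwrite("pics/w18c.png",cv2.resize(im[140:420,200:430],None,fx=2.1,fy=2.1,interpolation=2))
snap("top","t18");snap("scene","s18")
```

```text
[-22.1927  25.1892  96.834    0.0998  57.7845  24.8508] [ 0.4819 -0.0692  0.052 ] [1.7045 4.8543 8.2156] [ 0.8438 -0.196  -0.0089] 42.903667751378094 -0.03717190702445805 0.04824376897061222 16.85
line yaw 164.47863964821104
```

View pics/w18c.png

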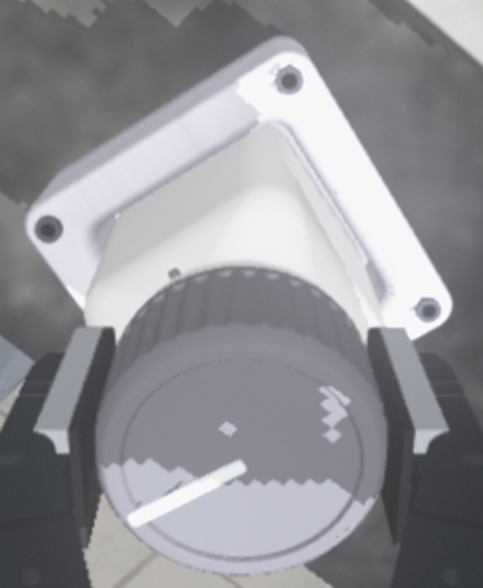

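View pics/s18.png

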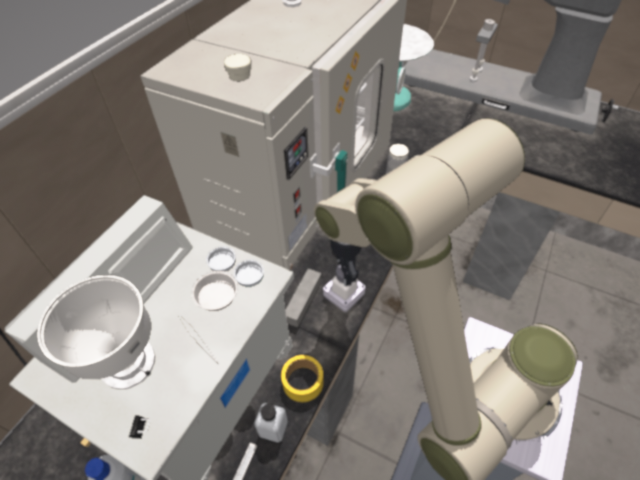

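jog_arm(deltas=[0,0,0,0,0,0,1,0,0,0,0,0,0,1,0,0,0,0,0,0,1,0,0,0,0,0,0,1])

```text
time_s: 17.33
position: [0.4819, -0.0692, 0.052]
tool_rot: [[0.733, 0.681, 0.004], [0.681, -0.733, 0.0], [0.003, 0.002, -1.0]]
ft_force: [2.0, 4.5, 8.4]
grip_width: 0.0482
```

Run:
```python
from h import *
from rig import close_job
s=env.observe();print(s["position"],s["ft_force"],s["wrist_torque"],yaw(s["tool_rot"]),s["qvel"],s["grip_width"],s["time_s"])
C=cam("wrist",s);X=unproj(C,[[283.3,270]],.072)[0];d=X[:2]-np.array([.4810,-.0695]);print("tick yaw",np.degrees(np.arctan2(d[1],d[0])),np.linalg.norm(d))
print(close_job())
```

```text
[ 0.4819 -0.0692  0.052 ] [1.9856 4.524  8.4061] [ 0.8901 -0.1699  0.0211] 42.90309675599253 [ 0.0633 -0.0312 -0.0299  0.1078 -0.0754  0.1077] 0.04824299150296878 17.3333
tick yaw 87.82857079699264 0.01964958814626335
the job is handed in; nothing more can be done
None
```

The job is handed in at about 17.3 s. The bottle is on the floor of the block's pocket, and I am still holding the cap about a quarter turn back from its stop. No verdict was reported.

**What I did:** I lifted the bottle by its cap, lowered it into the pocket, screwed the cap clockwise to its stop, then turned back about 96° at the wrist. That allows for wind-up in the grip and play in the pocket.

**Last checks:**
- **Seating:** Floor contact came at the expected height. The gripper was about 1.5 mm off the pocket centre and tilted 0.004 rad, pressing down about 8 N.
- **Stop:** The torque on the cap rose from about 0.13 to 1.2 N m, with no sign of slipping in the picture.
- **Cap setting:** The white line reads about 90° back from the bottle's tick, judging the tick from how the pocket squares the bottle. A rougher sighting of the tick itself gave about 77°, so the two disagree, but both are inside the 70–110° allowed.
- **Hold:** The cap was still gripped (opening 48 mm, 80 N) and nothing was moving. A side force of about 5 N remained.

**What went wrong:** The first grasp failed. In the wrist picture the fingertips sat about 30 mm behind the stated TCP, so they closed on top of the cap. They pressed on it with about 39 N and tilted the bottle. It settled upright again about 2–3 mm away, and I measured it again before the second grasp.

I did not go near the bystanders. I did not measure them again at the end.

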